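Open the shed's vent pipe and switch its fan on

ROBOT

A 7-joint arm with a two-finger parallel gripper is mounted at the origin on the work surface. World frame = base frame: x ahead of the robot, y to its left, z up, the work surface at z = 0. Lengths are in m, angles in rad, forces in N, time in s.
With the tool pointing down it reaches from about 0.425 to 0.95 m from the base axis. Payload 16.7 kg.
Tool frame: the origin (TCP) lies midway between the tips of the shut fingers; the grasp point (between the pads) lies 19 mm behind it; z points along the fingers, y is the direction in which the jaws open and shut (so a half turn about z gives the same grasp; the last joint's range is limited). The gripper opens to 94 mm and grips with 3 to 60 N. Pads are 16 mm wide; open, the fingers measure 119 mm over their backs; the gripper's body (75 mm by 177 mm) begins 78 mm behind the grasp point.
Start: joints at [1.117, 0.426, 0.074, 1.606, -0.034, 1.111, -0.067], TCP at [0.203, -0.644, 0.167] pointing down, gripper open.
Joint ranges: [-2.85, 2.85], [-0.5, 2.14], [-1.23, 1.37], [0.21, 2.46], [-1.02, 4.16], [0.16, 2.05], [-2.73, 2.73]. Speed limits (rad/s): [1.89, 1.89, 2.39, 2.39, 3.01, 3.01, 3.01].

INTERFACE

Orientations are given as a unit quaternion [x, y, z, w].
In Python, from rig import robot, read_camera, calibration gives the robot as it stands. The module is installed in compiled form; this text tells all that it offers.
- The arm moves only by the shell command python3 -m crank 'ROWS' [FORCE]. ROWS is JSON, a list of rows, each an object with "xyz": the shift along the tool's x, y, z in cm, a list of three; "angular": the turn, a rotation vector about the tool's x, y, z in degrees, a list of three; "hand": the closure, from 0 (fully open) to 1 (shut). In form: [{"xyz": [tx, ty, tz], "angular": [rx, ry, rz], "hand": hand}, ...]. A call has 1 to 10 rows; each row shifts and turns the commanded pose from where the row before left it, along the tool's axes as they then stand; what a row does not reach is not made up. A row lasts 1/12 s, in which the tool goes at most 41.7 mm and 7.16 degrees, less where a joint would pass 70% of its speed; a pose out of reach is approached as far as the arm can. A call with a gripper value outside its range is refused whole. The fingers move at their own pace and stop on an object; FORCE is the grip in N (left out, the last holds). Time passes only in rows, so rows that do not move let the fingers close. It gives the time, the measured TCP pose, the force and the opening at its end, in the units of the state.
- robot.get_state(): the state, without advancing time (a new reading comes with each control period).
- read_camera(name): name is "scene" or "top" or "wrist"; returns the picture (420x560x3 uint8, blue, green, red); there is no depth.
- calibration(name): a dict with "camera_matrix" (3x3 intrinsics, pixels), "rvec" (rotation vector, rad) and "tvec" (3), from world to camera coordinates, as OpenCV has them; the wrist camera has in their place "tool_from_camera" (4x4, takes a point from camera to tool coordinates, whose origin is the TCP and whose axes are the flange's). Camera axes: x right, y down, z forward; pixel columns grow to the right and rows downward; lengths in m; the calibration is good to about 2 mm. A picture is of the moment at which its call begins: read the wrist's pose just before it. calibration takes no time and is no camera call.
- robot.sign_off(): hands the job in, once; it reports no verdict.
The state is a dict: "time": time; "joint_positions": joint angles; "qd": joint speeds; "tau": joint torques, N m; "tool_pos": TCP position; "tcp_rot": TCP orientation; "ft_force": force on the tool from outside, world axes, zero at the start; "ft_torque": the same for the moment, N m; "width": finger opening in m.
Only numpy, scipy, OpenCV 4.12 (cv2) and the standard library are available. Lean on these libraries where they do the work, as an engineer would, in place of code of your own. Each camera call takes 0.05 s, during which the arm holds its last target.

TASK

Pick up the wooden dowel and use it to push the cork winter bung out of the far end of the grey vent pipe, so that it drops into the black seed tray below. Then, still with the dowel, press the fan switch hidden under the shelf's front lip fully up from below, and lay the dowel flat on the bench again without dropping it. Leave the pot, the trowel and the tiered trays where they are.

Things in the scene. Friction and masses are not known exactly. Their poses are not given: they have to be found in the camera images.
- dowel: loose wooden push dowel, 200 mm long, 80 g, lying on the bench between the robot and the pipe and shelf, roughly crosswise, tip to the robot's left. Origin on its axis at mid-length; own +x runs along it to the tip. From x = -100 to 0 mm a handle of 26 x 26 mm square section, from 0 to +100 mm a round shaft of 20 mm diameter. Lying flat on the bench the origin is 13 mm high. Grip the handle, about 45 mm behind the origin, so that about 145 mm stand out ahead
- dowel_tip (a point): centre of the dowel shaft's flat end, 100 mm ahead of the dowel's origin
- vent: fixed vent pipe unit. Origin on the bench under the pipe's middle. Grey plastic pipe, level, along own x: 90 mm long (x = -45 to +45 mm), 53 mm outside and 43 mm inside diameter, axis 100 mm above the bench, open at both ends; the near end (-x) faces the robot. A wooden cradle 70 mm wide holds it at x = -43 to -3 mm. Under the far (+x) end stands a black open seed tray, fixed: x = +5 to +195 mm, y = -70 to +70 mm, 45 mm high, 4 mm walls and floor
- pipe_near (a point): centre of the pipe's near mouth, 100 mm high
- pipe_far (a point): centre of the pipe's far mouth, 100 mm high
- bung: loose cork bung in the pipe, a cylinder 60 mm long and 40 mm in diameter, about 60 g, held by friction only (a push of under 2 N moves it). Origin at its centre, own x along it. Its middle starts within 10 mm of the pipe's middle
- shelf: fixed oak shelf on two end panels. Origin on the bench under the middle of its board. Board 130 mm deep (own x), 300 mm wide (own y), from 180 to 200 mm above the bench, open at front and back between the end panels (18 mm thick, centred at y = -141 and +141 mm). Front lip at x = -72 to -58 mm, all along y, its lower edge 165 mm above the bench; the front faces -x, to the robot. The white pot stands on it at y = +115 mm
- switchbox: fixed grey fan-switch box clamped on the shelf board: a 60 x 60 x 30 mm grey box with its top 230 mm high shows on top of the board, exactly above the switch. Below the board is a 50 x 60 mm housing reaching down to 160 mm above the bench. Origin on the bench exactly below the centre of the push plate; own x is parallel to the shelf's, and the origin lies 40 mm behind the lip's rear face
- switch_face (a point): centre of the downward face of the white push plate (36 mm along x, 40 mm along y) under the housing, 146 mm above the bench when off
- fan_switch (a joint): travel of the push plate in m: 0 off (down) to 0.010 fully pressed up. It moves straight up with about 1.5 N, then meets a hard stop, and stays where it is left. On needs at least 0.007
- pot: bystander: loose white ceramic pot, 84 mm wide, 75 mm high, on the shelf; origin at the centre of its underside
- tiers: bystander: loose three-tier black plastic tray stack, 170 x 220 x 138 mm; origin at the centre of its underside
- trowel: bystander: loose trowel with a wooden handle, 285 mm long, lying on the bench, blade to own +x; origin on the bench below the blade's root, 135 mm from the blade's tip
Things that resemble listed ones, but are neither listed nor needed, are in the scene too. Several things have the shape of the dowel; the one meant has the colours described above.

How it is judged:
On the way, in this order (a step that is already met when the one before it is completed fails the run):
1. the dowel pushes on the bung inside the pipe (contact force between dowel and bung above 0.05 N and x of bung in the frame of vent below 0.05 m and z of bung in the frame of vent above 0.09 m), for 0.04 s.
2. the bung has dropped out of the far end into the seed tray (x of bung in the frame of vent between 0.02 and 0.195 m and y of bung in the frame of vent between -0.07 and 0.07 m and z of bung in the frame of vent below 0.06 m), for 0.2 s.
3. the dowel presses the fan switch up (contact force between dowel and fan_switch above 0.2 N and value of joint fan_switch above 0.007 m), for 0.04 s.
At the end, for the whole second after the job is handed in: The bung lies in the seed tray (its centre within the tray's outline and less than 60 mm high), the fan switch is pressed up by at least 7 of its 10 mm, and the dowel lies flat and still on the bench (origin below 18 mm, tip centre below 22 mm) (all of step 2 and value of joint fan_switch above 0.007 m and height (world z) of dowel below 0.018 m and height (world z) of dowel_tip below 0.022 m and linear speed of dowel below 0.02 m/s); the robot touches nothing.
It fails at once if the pot is moved by more than 20 mm (distance of pot from where it was at the start of the episode above 0.02 m).
It fails at once if the tiered trays are moved by more than 20 mm (distance of tiers from where it was at the start of the episode above 0.02 m).
It fails at once if the trowel is moved by more than 20 mm (distance of trowel from where it was at the start of the episode above 0.02 m).
It fails at once if the dowel is dropped (falls freely, faster than 0.7 m/s, out of the fingers) (linear speed of dowel above 0.7 m/s and contact force between dowel and the fingers below 0.05 N).
It also fails if it takes over 61 s, if anything falls off the work surface, if the arm or the gripper's body presses on something with over 40 N, if the wrist force passes 120 N, or if a joint passes its speed limit or range.

## Working session

There is one attempt and no reset: what is moved stays moved. The work goes in short steps, Python scripts to look and compute and a shell command to move; the robot and the scene stay as the last step left them, time stands still between calls to the robot, and variables do not carry over. Pictures are saved under pics/ and viewed, and the job is handed in when it is done.

```bash
mkdir -p pics
python3 - <<'E'
from rig import robot, read_camera, calibration
import cv2
print(robot.get_state())
for n in ("scene","top","wrist"):
    cv2.imwrite(f"pics/{n}0.png",read_camera(n)); print(n,calibration(n))
E
```

```text
{'time': 0.0, 'joint_positions': array([ 1.11647881,  0.42675138,  0.07381867,  1.60658592, -0.03411431,
        1.11083827, -0.0670992 ]), 'qd': array([-8.52495372e-04,  3.55879737e-04, -1.34309609e-03, -3.38548768e-04,
        9.49411996e-06, -2.14988398e-03,  7.28983118e-05]), 'tau': array([ 8.64156482e-04, -9.35804629e+01,  3.66706342e+00, -4.54187930e+01,
       -4.87490161e-02,  2.00959237e-02,  1.15706362e-04]), 'tool_pos': array([ 0.20242297, -0.64341276,  0.16627108]), 'tcp_rot': array([ 9.88408582e-01,  1.51815797e-01, -1.36453545e-04, -6.48097620e-04]), 'ft_force': array([-0.09822   , -0.48892413,  0.30287493]), 'ft_torque': array([ 0.02443444,  0.02034927, -0.02071018]), 'width': 0.0937421730791393}
scene {'camera_matrix': array([[410.27687167,   0.        , 285.09556769],
       [  0.        , 410.27687167, 204.55054499],
       [  0.        ,   0.        ,   1.        ]]), 'rvec': array([ 1.70338558,  1.88784848, -0.75268488]), 'tvec': array([ 0.0926651 , -0.28588832,  1.64156366])}
top {'camera_matrix': array([[422.45709973,   0.        , 284.48626562],
       [  0.        , 422.45709973, 211.48974239],
       [  0.        ,   0.        ,   1.        ]]), 'rvec': array([ 2.18610511, -2.17124259,  0.08402359]), 'tvec': array([-0.03203371,  0.53907626,  1.5392959 ])}
wrist {'camera_matrix': array([[320.61823078,   0.        , 280.25121719],
       [  0.        , 320.61823078, 209.95495672],
       [  0.        ,   0.        ,   1.        ]]), 'tool_from_camera': array([[-3.36668942e-04, -9.69474520e-01, -2.45191849e-01,
         7.09895343e-02],
       [ 9.99999903e-01, -2.56997557e-04, -3.56930001e-04,
        -6.98556183e-04],
       [ 2.83020835e-04, -2.45191945e-01,  9.69474512e-01,
        -2.17450509e-01],
       [ 0.00000000e+00,  0.00000000e+00,  0.00000000e+00,
         1.00000000e+00]])}
```

View pics/scene0.png

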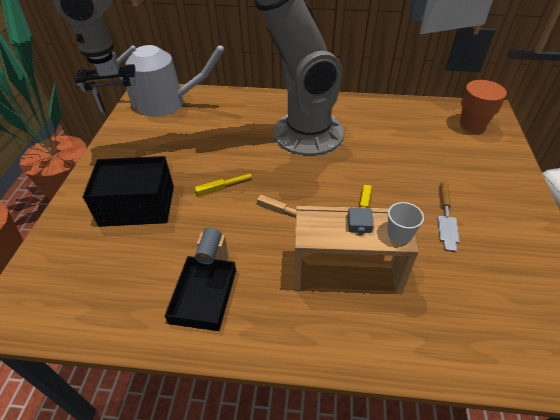

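View pics/top0.png

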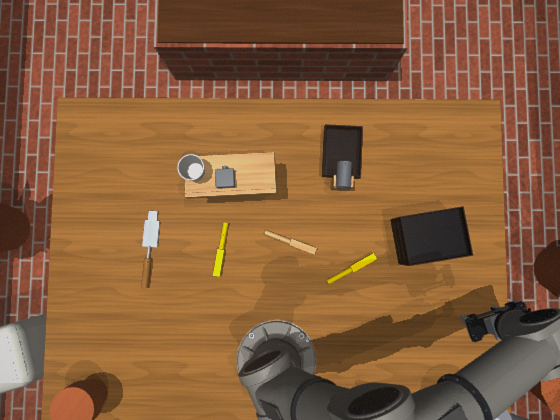

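View pics/wrist0.png

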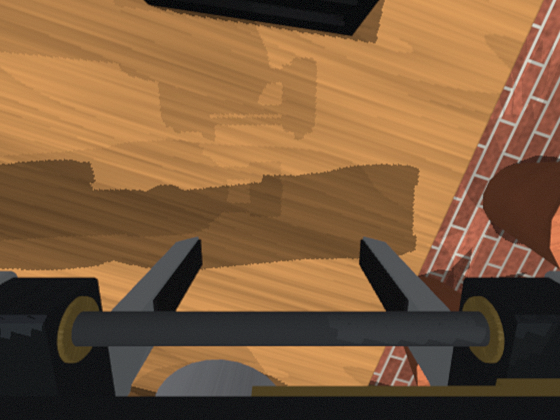

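The wooden dowel is in the top view from about (265,233) at the tip to (317,250) at the handle, and the yellow ones are decoys. The pipe is near (343,175), the shelf near (230,175) and the switch box near (225,178). I'll zoom in.

Run:
```python
import cv2
im=cv2.imread("pics/top0.png")
def crop(n,src,x0,y0,x1,y1,s):
    cv2.imwrite(f"pics/{n}.png",cv2.resize(src[y0:y1,x0:x1],None,fx=s,fy=s,interpolation=cv2.INTER_CUBIC))
crop("t_shelf",im,170,140,290,230,6)
crop("t_pipe",im,300,110,400,200,6)
crop("t_dow",im,255,220,330,265,10)
sc=cv2.imread("pics/scene0.png")
crop("s_shelf",sc,280,180,430,300,5)
```

```text
(no output)
```

View pics/t_shelf.png

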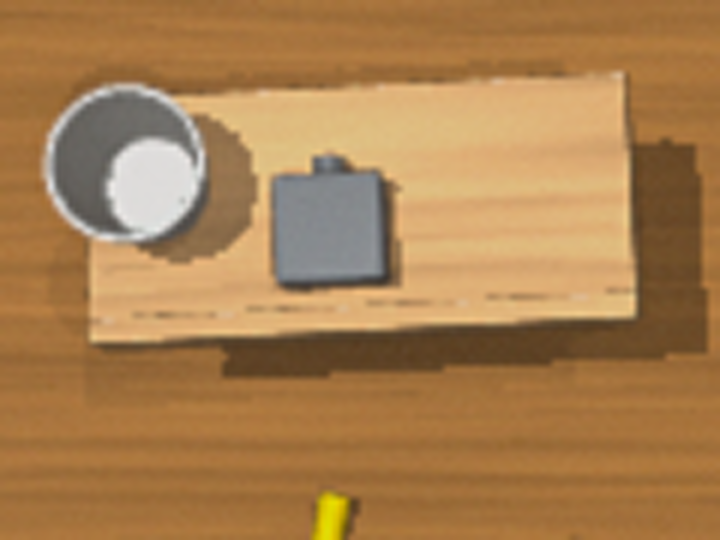

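View pics/t_pipe.png

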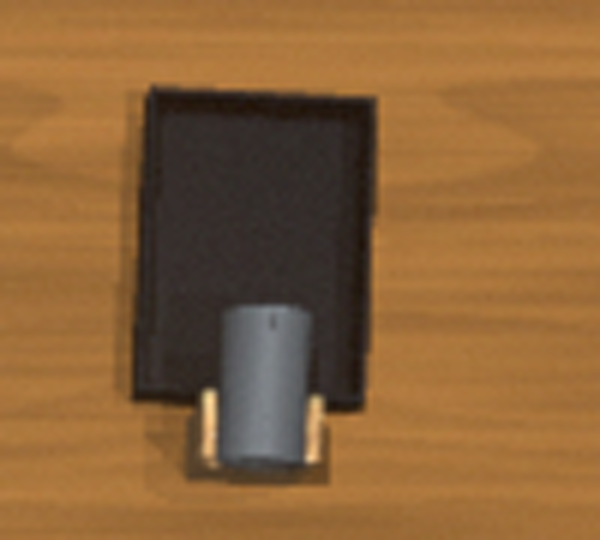

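View pics/t_dow.png

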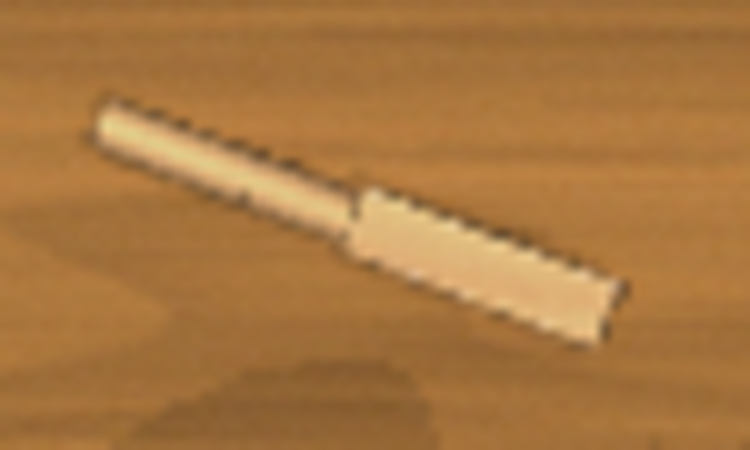

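View pics/s_shelf.png

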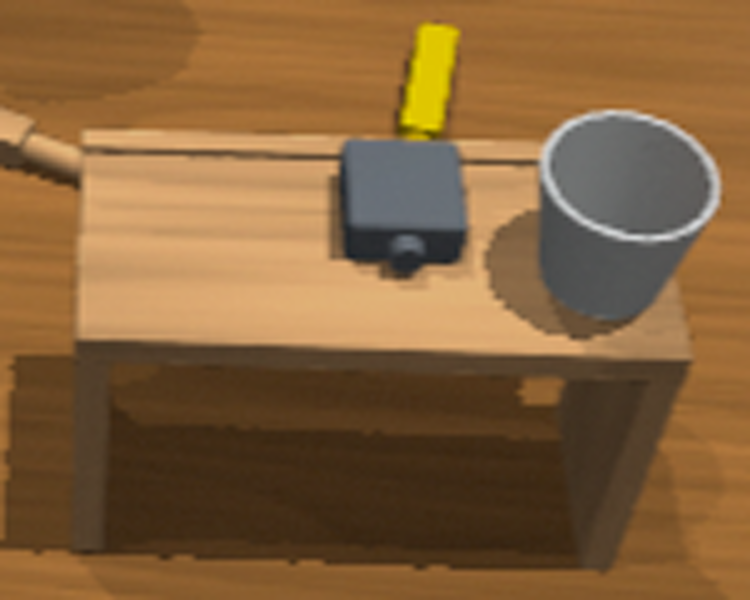

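```bash
cat > fit.py <<'E'
import numpy as np,cv2
from scipy.optimize import least_squares
from scipy.spatial.transform import Rotation as R
from rig import calibration
CAL={n:calibration(n) for n in("top","scene")}
def proj(n,P):
    c=CAL[n]; return cv2.projectPoints(np.asarray(P,float).reshape(-1,3),c["rvec"],c["tvec"],c["camera_matrix"],None)[0].reshape(-1,2)
def fit(obs,p0):
    # obs: list (cam, model xyz mm, pixel)
    def W(p,m): 
        m=np.asarray(m)/1e3;c,s=np.cos(p[2]),np.sin(p[2])
        return [p[0]+c*m[0]-s*m[1],p[1]+s*m[0]+c*m[1],m[2]]
    f=lambda p:np.concatenate([proj(n,W(p,m))[0]-u for n,m,u in obs])
    r=least_squares(f,p0,x_scale=[.1,.1,.1]); return r.x,r.fun.reshape(-1,2)
def px(x0,y0,s): return lambda x,y:np.array([(x+.5)/s-.5+x0,(y+.5)/s-.5+y0])
E
python3 - <<'E'
from fit import *
np.set_printoptions(precision=4,suppress=True)
d=px(255,220,10);t=px(170,140,6);v=px(300,110,6);s=px(280,180,5)
def show(n,o,p0):
    p,r=fit(o,p0);print(n,p[:2],np.degrees(p[2]));print(r.round(1).tolist());return p
show("dowel",[("top",(0,-13,26),d(372,187)),("top",(0,13,26),d(345,248)),("top",(-100,-13,26),d(627,287)),("top",(-100,13,26),d(600,347)),("top",(100,0,13),d(100,120))],[.5,0,1.3])
sh=[("top",(65,-150,200),t(625,75)),("top",(-72,-150,200),t(636,317)),("top",(-72,150,200),t(90,343))]
p=show("shelf top",sh,[.7,.2,0])
sc=[("scene",(65,-150,200),s(78,342)),("scene",(65,150,200),s(690,358)),("scene",(-72,-150,200),s(82,130))]
show("shelf scene",sc,[.7,.2,0]); p=show("shelf both",sh+sc,[.7,.2,0])
show("box",[("top",(-30,30,230),t(277,285)),("top",(30,30,230),t(273,175)),("top",(30,-30,230),t(382,170)),("top",(-30,-30,230),t(388,279))],[.7,.2,0])
show("boxs",[("scene",(-30,30,230),s(458,142)),("scene",(30,30,230),s(466,237)),("scene",(30,-30,230),s(345,232)),("scene",(-30,-30,230),s(345,142))],[.7,.2,0])
show("vent",[("top",(195,70,45),v(152,87)),("top",(195,-70,45),v(376,97)),("top",(5,70,45),v(133,400)),("top",(5,-70,45),v(362,410))],[.7,-.2,0])
show("pipe",[("top",(45,26.5,100),v(222,310)),("top",(45,-26.5,100),v(312,310)),("top",(-45,26.5,100),v(220,460)),("top",(-45,-26.5,100),v(308,465))],[.7,-.2,0])
E
```

```text
dowel [ 0.4294 -0.0503] 69.28752189533407
[[-0.2, -0.2], [-0.1, 0.3], [-0.2, -0.4], [-0.0, 0.3], [0.5, 0.1]]
shelf top [0.6506 0.1539] 2.9531459789777372
[[0.1, -0.4], [0.1, 0.3], [-0.2, 0.1]]
shelf scene [0.6497 0.1542] 3.5706873881260037
[[-0.7, -0.6], [0.8, -0.1], [-0.1, 0.7]]
shelf both [0.6501 0.1542] 3.292994304614071
[[-0.1, -0.5], [0.1, 0.2], [-0.2, 0.5], [-0.9, -0.8], [0.7, 0.2], [0.0, 0.6]]
box [0.6313 0.1647] 3.451164093398711
[[-0.1, 0.1], [-0.2, -0.0], [0.2, -0.2], [0.0, 0.1]]
boxs [0.6358 0.166 ] 2.0706154955069556
[[0.2, 0.8], [0.4, -0.2], [0.1, -0.4], [-0.8, -0.3]]
vent [ 0.6627 -0.2343] -2.857353345727617
[[-0.4, 0.5], [0.1, 0.9], [0.2, -0.9], [0.2, -0.5]]
pipe [ 0.6675 -0.2374] -1.334075493975189
[[0.0, -0.1], [-0.0, 0.3], [-0.2, 0.1], [0.2, -0.3]]
```

```bash
python3 -m crank '[{"xyz":[0,0,-3.5],"angular":[0,0,0],"hand":0},{"xyz":[0,0,-3.5],"angular":[0,0,0],"hand":0},{"xyz":[0,0,-3],"angular":[0,0,0],"hand":0},{"xyz":[2.4,-3,0],"angular":[0,0,0],"hand":0},{"xyz":[2.4,-3,0],"angular":[0,0,0],"hand":0},{"xyz":[2.4,-3,0],"angular":[0,0,0],"hand":0},{"xyz":[2.4,-3,0],"angular":[0,0,0],"hand":0},{"xyz":[2.4,-3,0],"angular":[0,0,0],"hand":0}]'
python3 - <<'E'
from rig import robot
print(robot.get_state()['joint_positions'])
E
```

```text
time: 0.82
tool_pos: [0.2722, -0.4629, 0.2668]
tcp_rot: [0.988, 0.152, -0.0, -0.0]
ft_force: [1.0, -0.9, -0.6]
width: 0.0938
[ 9.26738383e-01  1.22613390e-01 -8.34660404e-03  1.78605790e+00
  1.24679496e-03  1.23312266e+00 -3.48104559e-01]
```

```bash
python3 -m crank '[{"xyz":[2.45,-3.1,0],"angular":[0,0,-5],"hand":0},{"xyz":[2.7,-2.9,0],"angular":[0,0,-5],"hand":0},{"xyz":[2.9,-2.6,0],"angular":[0,0,-5],"hand":0},{"xyz":[3.1,-2.3,0],"angular":[0,0,-5],"hand":0},{"xyz":[3.3,-2,0],"angular":[0,0,-5],"hand":0},{"xyz":[3.4,-1.7,0],"angular":[0,0,-5],"hand":0},{"xyz":[3.6,-1.4,0],"angular":[0,0,-5],"hand":0},{"xyz":[3.7,-1.1,0],"angular":[0,0,-5],"hand":0},{"xyz":[3.8,-0.8,0],"angular":[0,0,-6],"hand":0},{"xyz":[3.9,-0.4,0],"angular":[0,0,-6],"hand":0}]'
python3 -m crank '[{"xyz":[0,0,0],"angular":[0,0,0],"hand":0}]'
python3 - <<'E'
from rig import robot,read_camera
import cv2
print(robot.get_state())
cv2.imwrite("pics/w1.png",read_camera("wrist"))
E
```

```text
time: 1.65
tool_pos: [0.4106, -0.1, 0.2671]
tcp_rot: [0.82, 0.572, 0.0, 0.0]
ft_force: [0.8, -1.1, 0.4]
width: 0.0943
time: 1.73
tool_pos: [0.4124, -0.0954, 0.2673]
tcp_rot: [0.818, 0.576, 0.001, 0.0]
ft_force: [0.1, 0.8, 0.5]
width: 0.0941
{'time': 1.7333, 'joint_positions': array([ 0.53489534, -0.06525353, -0.42888204,  1.97554996, -0.02982925,
        1.2244616 , -0.22702621]), 'qd': array([ 0.051441  , -0.00296783,  0.10276125,  0.00875545,  0.02557382,
        0.00580713, -0.023183  ]), 'tau': array([-1.10791147e+00, -3.73789501e+01,  4.21733363e-01, -4.73321307e+01,
        1.73487836e-01,  5.22116650e-03,  5.24968822e-01]), 'tool_pos': array([ 0.41237793, -0.09535065,  0.26733576]), 'tcp_rot': array([8.17680014e-01, 5.75672549e-01, 7.15433099e-04, 4.10325607e-06]), 'ft_force': array([0.08424341, 0.75217093, 0.46037736]), 'ft_torque': array([0.00338692, 0.00288691, 0.02729112]), 'width': 0.09407517823739044}
```

View pics/w1.png

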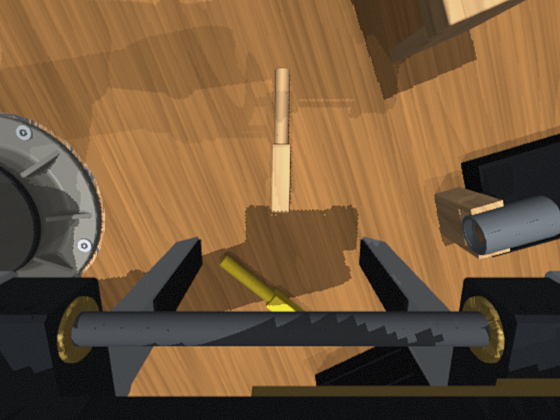

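Wrist view: the dowel lies straight up the image, with the tip at (282,68), the shoulder at (281,144) and the rear end at (281,211). The pipe's near mouth is at about (474,237). I'll measure it from here.

```bash
cat >> fit.py <<'E'
def wray(st,u,v,z):
    c=calibration("wrist");T=c["tool_from_camera"];Rt=R.from_quat(st["tcp_rot"]).as_matrix()
    d=Rt@(T[:3,:3]@np.linalg.solve(c["camera_matrix"],[u,v,1.]));o=Rt@T[:3,3]+st["tool_pos"]
    return o+d*(z-o[2])/d[2]
E
python3 - <<'E'
from fit import *
from rig import robot
im=cv2.imread("pics/w1.png")
cv2.imwrite("pics/w1d.png",cv2.resize(im[55:225,240:330],None,fx=3.5,fy=3.5,interpolation=2))
cv2.imwrite("pics/w1p.png",cv2.resize(im[150:290,420:560],None,fx=4,fy=4,interpolation=2))
st=robot.get_state()
for a in [(276,145,26),(291,144,26),(272,212,26),(290,211,26),(282,68,18)]: print(a,wray(st,*a).round(4))
E
```

```text
(276, 145, 26) [ 1.1671  0.9822 26.    ]
(291, 144, 26) [ 0.0417  1.3132 26.    ]
(272, 212, 26) [ 3.3525  5.9368 26.    ]
(290, 211, 26) [ 1.9346  6.3662 26.    ]
(282, 68, 18) [-0.6774 -2.8217 18.    ]
```

View pics/w1d.png

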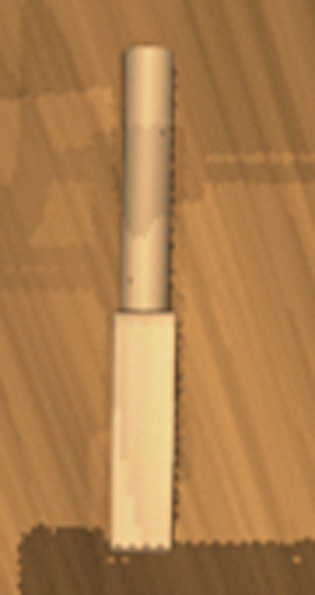

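View pics/w1p.png

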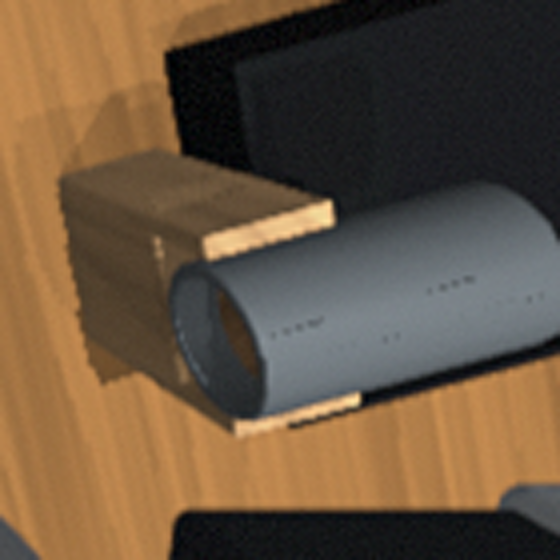

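Run:
```python
from fit import *
from rig import robot
st=robot.get_state()
d=px(240,55,3.5);p=px(420,150,4)
np.set_printoptions(precision=4,suppress=True)
for a,z in [((116,313),.026),((174,313),.026),((111,548),.026),((171,549),.026),((147,45),.021)]: print(a,wray(st,*d(*a),z))
print("mouth",wray(st,*p(219,340),.1))
print("tool x yaw",np.degrees(np.arctan2(*R.from_quat(st['tcp_rot']).as_matrix()[1::-1,0])))
```

```text
(116, 313) [ 0.4187 -0.0469  0.026 ]
(174, 313) [ 0.4405 -0.0549  0.026 ]
(111, 548) [ 0.3827 -0.1372  0.026 ]
(171, 549) [ 0.4064 -0.1463  0.026 ]
(147, 45) [0.4649 0.0432 0.021 ]
mouth [ 0.621  -0.2368  0.1   ]
tool x yaw 69.88489045297013
```

```bash
python3 -m crank '[{"xyz":[0.5,0,0],"angular":[0,0,0.6],"hand":0.3},{"xyz":[0,0,3.5],"angular":[0,0,0],"hand":0.3},{"xyz":[0,0,3.5],"angular":[0,0,0],"hand":0.3},{"xyz":[0,0,3.5],"angular":[0,0,0],"hand":0.3},{"xyz":[0,0,3.5],"angular":[0,0,0],"hand":0.3},{"xyz":[0,0,3.5],"angular":[0,0,0],"hand":0.3},{"xyz":[0,0,3],"angular":[0,0,0],"hand":0.3},{"xyz":[0,0,2],"angular":[0,0,0],"hand":0.3},{"xyz":[0,0,0],"angular":[0,0,0],"hand":0.3},{"xyz":[0,0,0],"angular":[0,0,0],"hand":0.3}]' 30
python3 - <<'E'
from fit import *
from rig import robot
st=robot.get_state();print(st['tool_pos'],st['tcp_rot'],st['joint_positions'],st['width'])
M=R.from_quat(st['tcp_rot']).as_matrix();print("tool x yaw",np.degrees(np.arctan2(M[1,0],M[0,0])))
print(M.T@(np.array([.4142,-.0907,.003])-st['tool_pos']))
E
```

```text
time: 2.62
tool_pos: [0.4115, -0.0975, 0.0417]
tcp_rot: [0.825, 0.565, -0.001, -0.001]
ft_force: [0.1, -0.2, 0.1]
width: 0.0654
[ 0.41152067 -0.09746521  0.04172318] [ 8.25385537e-01  5.64568336e-01 -6.98550218e-04 -9.06919244e-04] [ 0.47957898  0.22144326 -0.43901704  2.24110614  0.14333706  0.70675918
 -0.43050221] 0.06543316214723442
tool x yaw 68.74470208139542
[0.00728133 0.00013303 0.03872204]
```

```bash
python3 -m crank '[{"xyz":[0.7,0,1],"angular":[0,0,0],"hand":0.3},{"xyz":[0,0,1],"angular":[0,0,0],"hand":0.3},{"xyz":[0,0,1],"angular":[0,0,0],"hand":0.3},{"xyz":[0,0,0.5],"angular":[0,0,0],"hand":0.3},{"xyz":[0,0,0],"angular":[0,0,0],"hand":0.3},{"xyz":[0,0,0],"angular":[0,0,0],"hand":0.3}]' 30
python3 - <<'E'
from fit import *
from rig import robot
st=robot.get_state();print(st['tool_pos'],st['tcp_rot'],st['joint_positions'],st['width'])
M=R.from_quat(st['tcp_rot']).as_matrix();print("tool x yaw",np.degrees(np.arctan2(M[1,0],M[0,0])))
print(M.T@(np.array([.4142,-.0907,.003])-st['tool_pos']))
E
```

```text
time: 3.12
tool_pos: [0.4147, -0.0907, 0.0071]
tcp_rot: [0.825, 0.565, -0.0, -0.0]
ft_force: [0.0, 0.4, 0.2]
width: 0.0659
[ 0.41468084 -0.09068736  0.00705457] [ 8.24888590e-01  5.65295291e-01 -1.47206804e-04 -1.61376302e-04] [ 0.4408871   0.28753117 -0.42363755  2.26418041  0.20068907  0.62410268
 -0.50012766] 0.06585262622141093
tool x yaw 68.8456013821252
[-0.00018507 -0.00044212  0.00405477]
```

Centred over the handle. Now the last 4 mm down, then grip.

```bash
python3 -m crank '[{"xyz":[0,0,0.4],"angular":[0,0,0],"hand":0.3},{"xyz":[0,0,0],"angular":[0,0,0],"hand":0.8},{"xyz":[0,0,0],"angular":[0,0,0],"hand":1},{"xyz":[0,0,0],"angular":[0,0,0],"hand":1},{"xyz":[0,0,0],"angular":[0,0,0],"hand":1},{"xyz":[0,0,0],"angular":[0,0,0],"hand":1},{"xyz":[0,0,0],"angular":[0,0,0],"hand":1},{"xyz":[0,0,0],"angular":[0,0,0],"hand":1}]' 60
python3 -m crank '[{"xyz":[0,0,-1.5],"angular":[0,0,0],"hand":1},{"xyz":[0,0,-2.5],"angular":[0,0,0],"hand":1},{"xyz":[0,0,-3],"angular":[0,0,0],"hand":1},{"xyz":[0,0,-2],"angular":[0,0,0],"hand":1},{"xyz":[0,0,0],"angular":[0,0,0],"hand":1},{"xyz":[0,0,0],"angular":[0,0,0],"hand":1}]' 60
python3 - <<'E'
from fit import *
from rig import robot,read_camera
st=robot.get_state();print(st['tool_pos'],st['tcp_rot'],st['joint_positions'],st['width'])
for n in("wrist","top","scene"): cv2.imwrite(f"pics/{n}2.png",read_camera(n))
E
```

```text
time: 3.78
tool_pos: [0.4148, -0.0905, 0.0031]
tcp_rot: [0.825, 0.565, 0.0, 0.0]
ft_force: [-0.2, -0.1, -0.6]
width: 0.0227
time: 4.28
tool_pos: [0.4155, -0.0909, 0.0938]
tcp_rot: [0.825, 0.565, 0.001, 0.001]
ft_force: [-0.0, -0.2, -0.9]
width: 0.0006
[ 0.41550991 -0.09088344  0.09384351] [8.24920122e-01 5.65248013e-01 6.79756862e-04 1.00657646e-03] [ 0.49786566  0.13530584 -0.46255874  2.19329255  0.08302109  0.82648892
 -0.38653852] 0.0006020169524877516
```

View pics/wrist2.png

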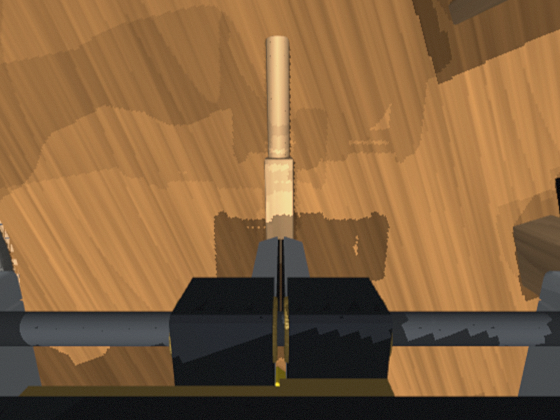

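View pics/scene2.png

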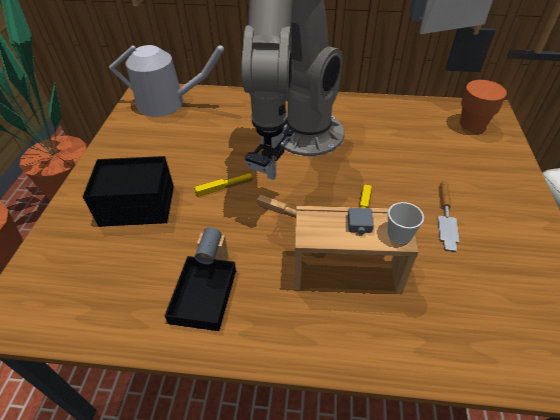

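The grasp missed: the fingers shut to 0.6 mm and the dowel is still on the bench. I'll re-measure it.

Run:
```python
from fit import *
from rig import robot
np.set_printoptions(precision=4,suppress=True)
st=robot.get_state()
im=cv2.imread("pics/wrist2.png")
cv2.imwrite("pics/w2d.png",cv2.resize(im[25:255,230:330],None,fx=3.5,fy=3.5,interpolation=2)[:800])
for a,z in [((265,159),.026),((292,158),.026),((278,38),.021)]: print(a,wray(st,*a,z))
im=cv2.imread("pics/top2.png")
cv2.imwrite("pics/t2d.png",cv2.resize(im[215:285,235:335],None,fx=8,fy=8,interpolation=2))
```

```text
(265, 159) [ 0.4178 -0.0426  0.026 ]
(292, 158) [ 0.4402 -0.0503  0.026 ]
(278, 38) [0.4638 0.0443 0.021 ]
```

View pics/w2d.png

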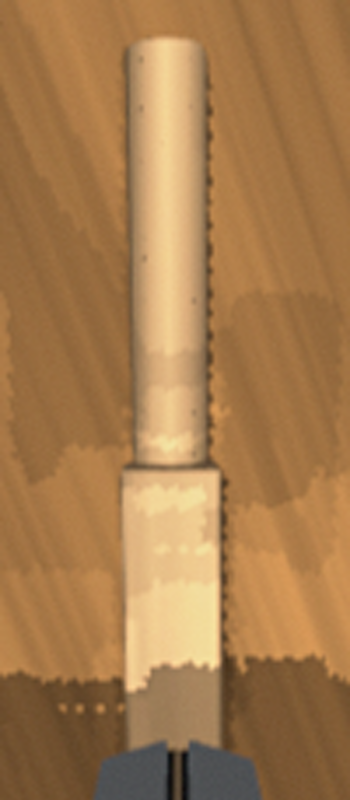

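View pics/t2d.png

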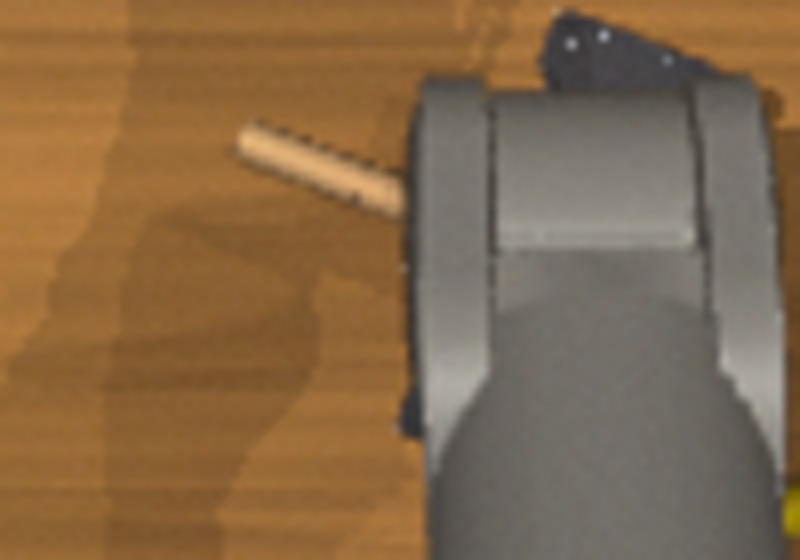

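```bash
python3 -m crank '[{"xyz":[0,-0.2,0],"angular":[0,0,0],"hand":0.5},{"xyz":[0,0,0],"angular":[0,0,0],"hand":0.5},{"xyz":[0,0,0],"angular":[0,0,0],"hand":0.5},{"xyz":[0,0,0],"angular":[0,0,0],"hand":0.5},{"xyz":[0,0,0],"angular":[0,0,0],"hand":0.5},{"xyz":[0,0,0],"angular":[0,0,0],"hand":0.5},{"xyz":[0,0,0],"angular":[0,0,0],"hand":0.5},{"xyz":[0,0,3],"angular":[0,0,0],"hand":0.5},{"xyz":[0,0,2.5],"angular":[0,0,0],"hand":0.5},{"xyz":[0,0,0],"angular":[0,0,0],"hand":0.5}]' 30
python3 - <<'E'
from fit import *
from rig import robot,read_camera
st=robot.get_state();print(st['tool_pos'],st['tcp_rot'],st['width'])
cv2.imwrite("pics/w3.png",read_camera("wrist"))
E
```

```text
time: 5.27
tool_pos: [0.4106, -0.0894, 0.0349]
tcp_rot: [0.825, 0.565, -0.002, -0.002]
ft_force: [-0.8, 0.4, -1.2]
width: 0.0472
[ 0.41059037 -0.08940764  0.0349313 ] [ 0.82476783  0.56546639 -0.00153112 -0.0018589 ] 0.0471525762433211
```

View pics/w3.png

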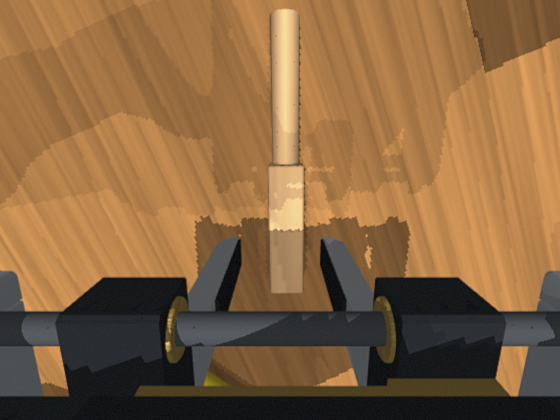

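```bash
python3 -m crank '[{"xyz":[0,0.25,1],"angular":[0,0,0],"hand":0.5},{"xyz":[0,0,1.5],"angular":[0,0,0],"hand":0.5},{"xyz":[0,0,0.7],"angular":[0,0,0],"hand":0.5},{"xyz":[0,0,0],"angular":[0,0,0],"hand":0.5},{"xyz":[0,0,0],"angular":[0,0,0],"hand":0.5}]' 30
python3 - <<'E'
from fit import *
from rig import robot,read_camera
st=robot.get_state();print(st['tool_pos'],st['tcp_rot'],st['width'])
cv2.imwrite("pics/w4.png",read_camera("wrist"))
im=read_camera("scene")
cv2.imwrite("pics/s4.png",cv2.resize(im[110:230,220:320],None,fx=5,fy=5,interpolation=2))
E
```

```text
time: 5.73
tool_pos: [0.4155, -0.0907, 0.0064]
tcp_rot: [0.825, 0.565, 0.0, -0.0]
ft_force: [0.5, 0.7, -0.4]
width: 0.0468
[ 0.41549682 -0.0906701   0.00639972] [ 8.24774588e-01  5.65461648e-01  1.53571165e-05 -4.87626555e-05] 0.04679112549520697
```

View pics/w4.png

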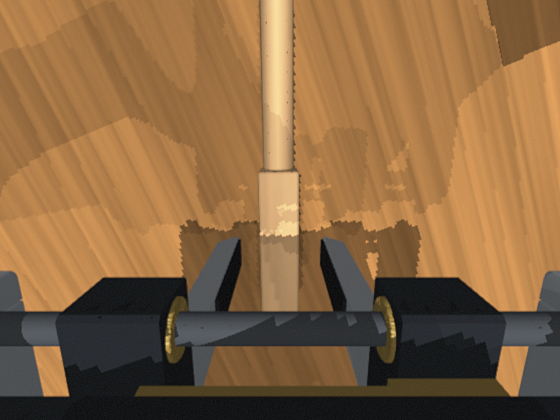

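View pics/s4.png

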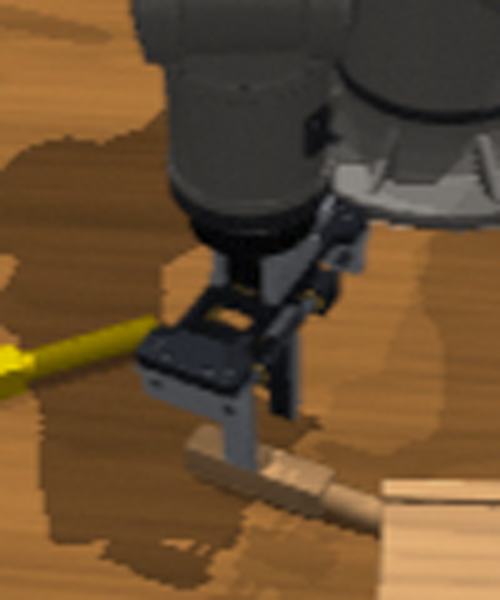

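The picture shows the fingertips still above the handle, although the reported TCP is at 6 mm. The tips sit about 38 mm short of the reported TCP. I'll keep going down in small steps and watch the force.

```bash
python3 -m crank '[{"xyz":[0,0,0.7],"angular":[0,0,0],"hand":0.5},{"xyz":[0,0,0.7],"angular":[0,0,0],"hand":0.5},{"xyz":[0,0,0],"angular":[0,0,0],"hand":0.5},{"xyz":[0,0,0],"angular":[0,0,0],"hand":0.5}]' 30
python3 - <<'E'
from fit import *
from rig import robot,read_camera
st=robot.get_state();print(st['tool_pos'],st['tcp_rot'],st['width'])
im=read_camera("scene")
cv2.imwrite("pics/s5.png",cv2.resize(im[110:230,220:320],None,fx=5,fy=5,interpolation=2))
E
```

```text
time: 6.17
tool_pos: [0.4149, -0.0906, -0.0084]
tcp_rot: [0.825, 0.565, -0.0, -0.0]
ft_force: [-0.1, -0.1, -0.1]
width: 0.047
[ 0.41487031 -0.09056951 -0.00844236] [ 8.24770543e-01  5.65467313e-01 -3.05481942e-04 -4.19519709e-04] 0.04704086170810823
```

View pics/s5.png

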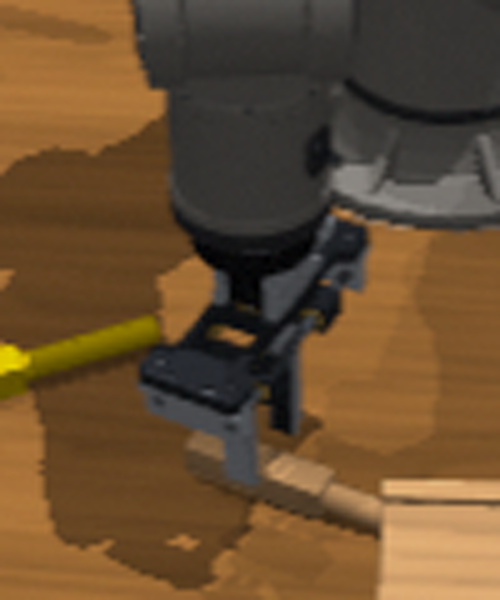

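```bash
python3 -m crank '[{"xyz":[0,0,0.7],"angular":[0,0,0],"hand":0.5},{"xyz":[0,0,0.5],"angular":[0,0,0],"hand":0.5},{"xyz":[0,0,0],"angular":[0,0,0],"hand":0.5},{"xyz":[0,0,0],"angular":[0,0,0],"hand":0.5}]' 30
python3 - <<'E'
from fit import *
from rig import robot,read_camera
st=robot.get_state();print(st['tool_pos'],st['ft_force'],st['width'])
im=read_camera("scene")
cv2.imwrite("pics/s6.png",cv2.resize(im[110:230,220:320],None,fx=5,fy=5,interpolation=2))
E
```

```text
time: 6.55
tool_pos: [0.4149, -0.0906, -0.0204]
tcp_rot: [0.825, 0.565, -0.0, -0.0]
ft_force: [-0.7, -0.1, 0.2]
width: 0.0471
[ 0.41492414 -0.09056346 -0.0204173 ] [-0.73402816 -0.13484166  0.20583661] 0.047142511007362935
```

View pics/s6.png

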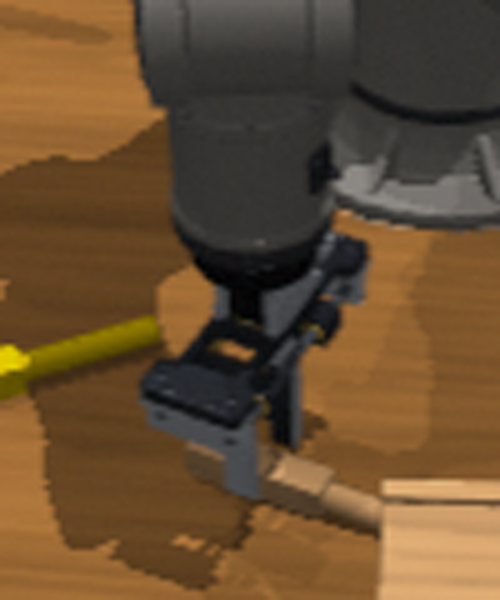

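```bash
python3 -m crank '[{"xyz":[0,0,0.5],"angular":[0,0,0],"hand":0.5},{"xyz":[0,0,0.3],"angular":[0,0,0],"hand":0.5},{"xyz":[0,0,0],"angular":[0,0,0],"hand":0.5}]' 30
python3 -m crank '[{"xyz":[0,0,0.3],"angular":[0,0,0],"hand":0.5},{"xyz":[0,0,0],"angular":[0,0,0],"hand":0.5}]' 30
python3 - <<'E'
from fit import *
from rig import robot,read_camera
st=robot.get_state();print(st['tool_pos'],st['ft_force'],st['width'])
im=read_camera("scene")
cv2.imwrite("pics/s7.png",cv2.resize(im[110:230,220:320],None,fx=5,fy=5,interpolation=2))
E
```

```text
time: 6.85
tool_pos: [0.4149, -0.0907, -0.0286]
tcp_rot: [0.825, 0.565, -0.0, -0.0]
ft_force: [-0.3, -0.2, 0.4]
width: 0.0471
time: 7.02
tool_pos: [0.4151, -0.0907, -0.0314]
tcp_rot: [0.825, 0.565, -0.0, -0.0]
ft_force: [-0.2, 0.1, 0.2]
width: 0.0471
[ 0.41510811 -0.09065719 -0.03138678] [-0.18267671  0.07940812  0.24464615] 0.04706966091797614
```

View pics/s7.png

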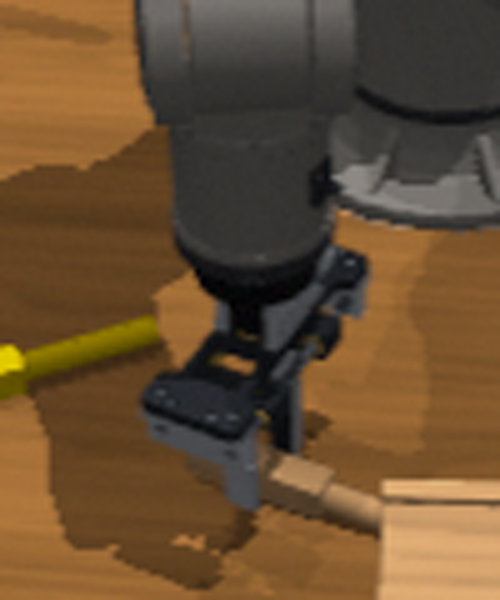

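```bash
python3 -m crank '[{"xyz":[0,0,0.2],"angular":[0,0,0],"hand":0.5},{"xyz":[0,0,0],"angular":[0,0,0],"hand":1},{"xyz":[0,0,0],"angular":[0,0,0],"hand":1},{"xyz":[0,0,0],"angular":[0,0,0],"hand":1},{"xyz":[0,0,0],"angular":[0,0,0],"hand":1},{"xyz":[0,0,0],"angular":[0,0,0],"hand":1},{"xyz":[0,0,0],"angular":[0,0,0],"hand":1}]' 60
python3 -m crank '[{"xyz":[0,0,0],"angular":[0,0,0],"hand":1},{"xyz":[0,0,0],"angular":[0,0,0],"hand":1}]' 60
```

```text
time: 7.65
tool_pos: [0.4153, -0.0907, -0.0329]
tcp_rot: [0.825, 0.565, 0.0, 0.0]
ft_force: [-0.3, 0.2, 0.7]
width: 0.0255
time: 7.82
tool_pos: [0.4153, -0.0907, -0.033]
tcp_rot: [0.825, 0.565, 0.0, 0.0]
ft_force: [-1.1, -0.1, 1.9]
width: 0.0258
```

Gripped at 25.8 mm. Lifting and checking.

```bash
python3 -m crank '[{"xyz":[0,0,-0.5],"angular":[0,0,0],"hand":1},{"xyz":[0,0,-1.5],"angular":[0,0,0],"hand":1},{"xyz":[0,0,-2.5],"angular":[0,0,0],"hand":1},{"xyz":[0,0,-3],"angular":[0,0,0],"hand":1},{"xyz":[0,0,-3],"angular":[0,0,0],"hand":1},{"xyz":[0,0,-1.5],"angular":[0,0,0],"hand":1},{"xyz":[0,0,0],"angular":[0,0,0],"hand":1}]' 60
python3 - <<'E'
from fit import *
from rig import robot,read_camera
st=robot.get_state();print(st['tool_pos'],st['joint_positions'],st['width'])
cv2.imwrite("pics/w8.png",read_camera("wrist"));cv2.imwrite("pics/s8.png",read_camera("scene"))
E
```

```text
time: 8.4
tool_pos: [0.4172, -0.0911, 0.0904]
tcp_rot: [0.825, 0.565, 0.002, 0.002]
ft_force: [0.8, -0.1, -0.6]
width: 0.0254
[ 0.41722412 -0.09109772  0.09038611] [ 0.5071553   0.14287946 -0.47406715  2.19500109  0.09109866  0.8162458
 -0.39418043] 0.02537233644597388
```

View pics/w8.png

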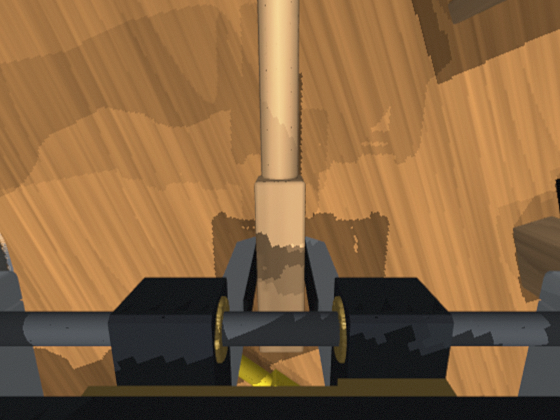

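View pics/s8.png

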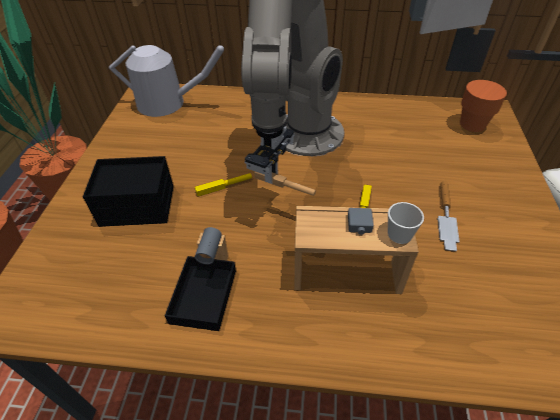

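```bash
python3 -m crank '[{"xyz":[0,0,0],"angular":[0,0,4],"hand":1},{"xyz":[0,0,0],"angular":[0,0,7],"hand":1},{"xyz":[0,0,0],"angular":[0,0,7],"hand":1},{"xyz":[0,0,0],"angular":[0,0,7],"hand":1},{"xyz":[0,0,0],"angular":[0,0,7],"hand":1},{"xyz":[0,0,0],"angular":[0,0,7],"hand":1},{"xyz":[0,0,0],"angular":[0,0,7],"hand":1},{"xyz":[0,0,0],"angular":[0,0,7],"hand":1},{"xyz":[0,0,0],"angular":[0,0,7],"hand":1},{"xyz":[0,0,0],"angular":[0,0,7],"hand":1}]' 60
python3 -m crank '[{"xyz":[0,0,0],"angular":[0,0,4],"hand":1},{"xyz":[0,2,0],"angular":[0,0,0],"hand":1},{"xyz":[0,3,0],"angular":[0,0,0],"hand":1},{"xyz":[0,3,0],"angular":[0,0,0],"hand":1},{"xyz":[0,3,0],"angular":[0,0,0],"hand":1},{"xyz":[0,2,0],"angular":[0,0,0],"hand":1},{"xyz":[0,0,0],"angular":[0,0,0],"hand":1}]' 60
python3 - <<'E'
from fit import *
from rig import robot,read_camera
st=robot.get_state();print(st['tool_pos'],st['joint_positions'],st['width'])
M=R.from_quat(st['tcp_rot']).as_matrix();print("tool x yaw",np.degrees(np.arctan2(M[1,0],M[0,0])),M[2])
cv2.imwrite("pics/w9.png",read_camera("wrist"));cv2.imwrite("pics/t9.png",read_camera("top"));cv2.imwrite("pics/s9.png",read_camera("scene"))
E
```

```text
time: 9.33
tool_pos: [0.4142, -0.0905, 0.0856]
tcp_rot: [1.0, 0.013, -0.001, -0.0]
ft_force: [0.4, 0.2, 0.2]
width: 0.0251
time: 9.92
tool_pos: [0.4089, -0.224, 0.0854]
tcp_rot: [1.0, -0.021, -0.001, -0.0]
ft_force: [-1.1, -0.1, -1.2]
width: 0.0253
[ 0.40892887 -0.22399461  0.08543036] [ 0.56681052  0.19926108 -0.22722301  2.12798469  0.06164681  0.82259442
 -1.31050485] 0.02525222194367447
tool x yaw -2.381860784635182 [-2.36758072e-03 -1.49595653e-04 -9.99997186e-01]
```

View pics/w9.png

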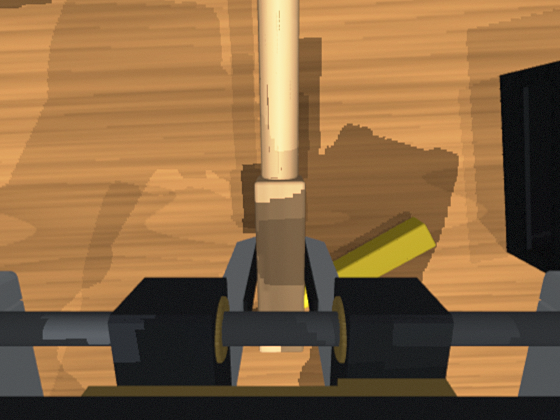

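View pics/t9.png

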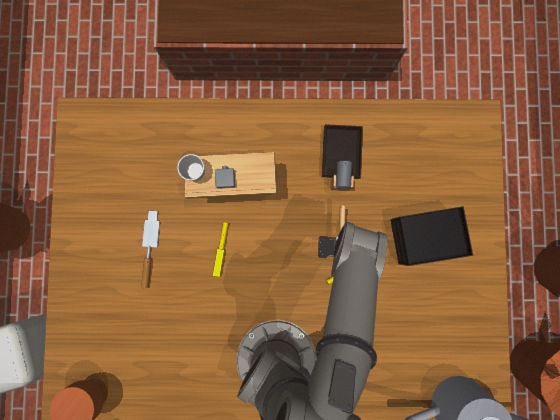

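View pics/s9.png

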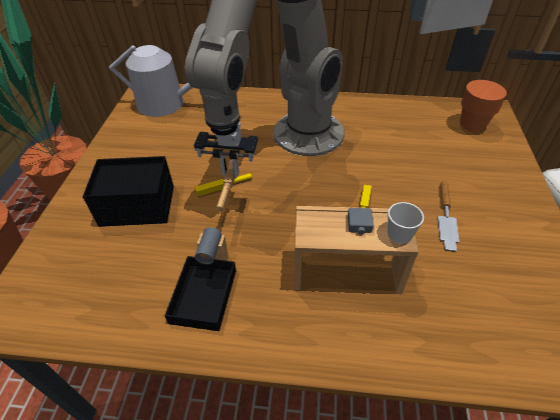

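The dowel is held level and points at the pipe. I'll check the alignment in both fixed views.

Run:
```python
from fit import *
im=cv2.imread("pics/t9.png");cv2.imwrite("pics/t9c.png",cv2.resize(im[145:245,305:385],None,fx=6,fy=6,interpolation=2))
im=cv2.imread("pics/s9.png");cv2.imwrite("pics/s9c.png",cv2.resize(im[165:275,180:260],None,fx=6,fy=6,interpolation=2))
# predicted tip
from rig import robot
st=robot.get_state();M=R.from_quat(st['tcp_rot']).as_matrix()
for l in (.0445,.1445):
    P=st['tool_pos']+M@[l,0,-.046];print(P,proj("top",P),(proj("top",P)-[305,145]+.5)*6,(proj("scene",P)-[180,165]+.5)*6)
for P in ([.6205,-.2362,.1],[.711,-.239,.1]): print((proj("top",P)-[305,145]+.5)*6,(proj("scene",P)-[180,165]+.5)*6)
```

```text
[ 0.454263   -0.22148471  0.13174754] [[340.725399   234.07385491]] [[217.352394   537.44312946]] [[286.88718863 120.03490416]]
[ 0.55419343 -0.22520894  0.1315501 ] [[341.69290241 204.97611091]] [[223.15741446 362.85666545]] [[237.64739816 263.63837816]]
[[234.35319327 255.73258825]] [[193.18780042 409.65310723]]
[[238.44145213 103.6262289 ]] [[141.30267371 565.20686886]]
```

View pics/t9c.png

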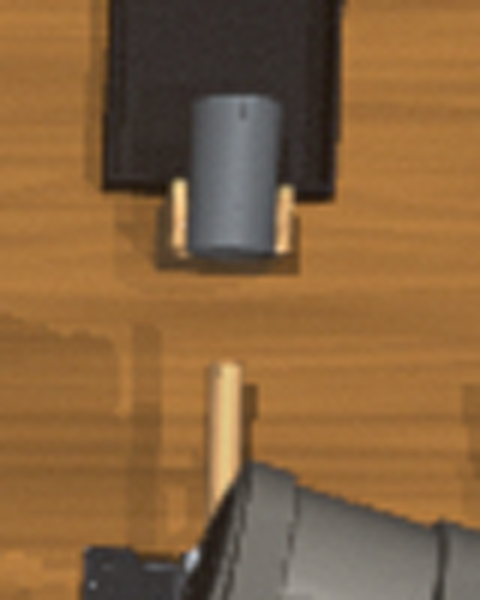

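View pics/s9c.png

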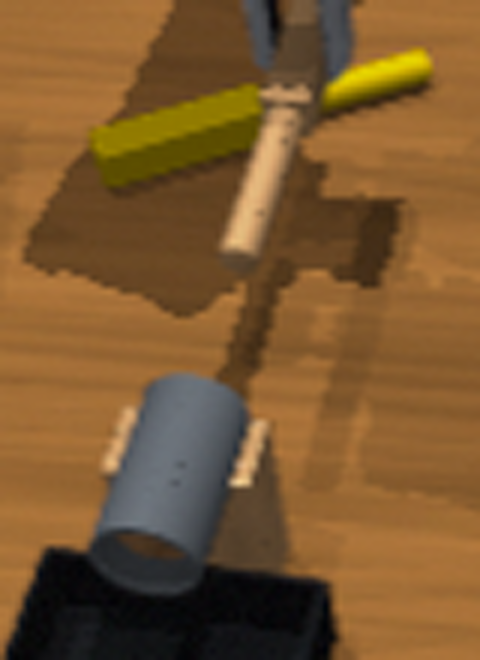

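```bash
python3 -m crank '[{"xyz":[0,0.3,1],"angular":[0,0,0],"hand":1},{"xyz":[0,0.25,1.2],"angular":[0,0,0],"hand":1},{"xyz":[0,0,0.95],"angular":[0,0,0],"hand":1},{"xyz":[1,0,0],"angular":[0,0,0],"hand":1},{"xyz":[1.5,0,0],"angular":[0,0,0],"hand":1},{"xyz":[1.5,0,0],"angular":[0,0,0],"hand":1},{"xyz":[1,0,0],"angular":[0,0,0],"hand":1},{"xyz":[0,0,0],"angular":[0,0,0],"hand":1},{"xyz":[0,0,0],"angular":[0,0,0],"hand":1}]' 60
python3 - <<'E'
from fit import *
from rig import robot,read_camera
st=robot.get_state();M=R.from_quat(st['tcp_rot']).as_matrix()
print(st['tool_pos'],"yaw",np.degrees(np.arctan2(M[1,0],M[0,0])),M[2],"tip",st['tool_pos']+M@[.1445,0,-.046])
im=read_camera("top");cv2.imwrite("pics/t10c.png",cv2.resize(im[145:245,305:385],None,fx=6,fy=6,interpolation=2))
im=read_camera("scene");cv2.imwrite("pics/s10c.png",cv2.resize(im[165:275,180:260],None,fx=6,fy=6,interpolation=2))
cv2.imwrite("pics/w10.png",read_camera("wrist"))
E
```

```text
time: 10.82
tool_pos: [0.4604, -0.2275, 0.0553]
tcp_rot: [1.0, -0.018, -0.0, -0.0]
ft_force: [-0.3, 0.2, -2.2]
width: 0.0252
[ 0.46042323 -0.22748191  0.05525518] yaw -2.0859982913106467 [-3.99116606e-04 -3.91816459e-04 -9.99999844e-01] tip [ 0.60484515 -0.23276032  0.1011975 ]
```

View pics/t10c.png

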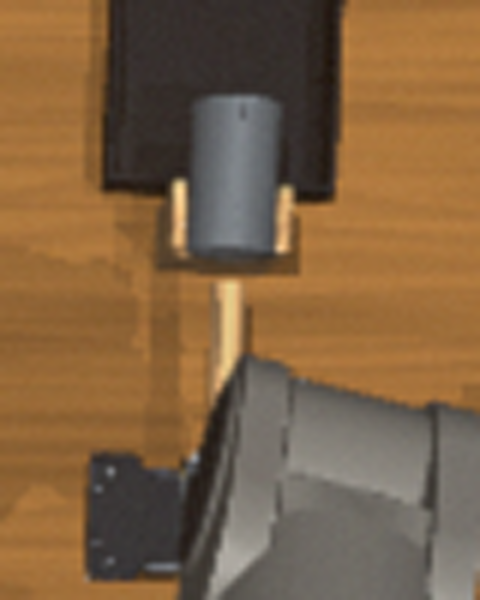

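View pics/s10c.png

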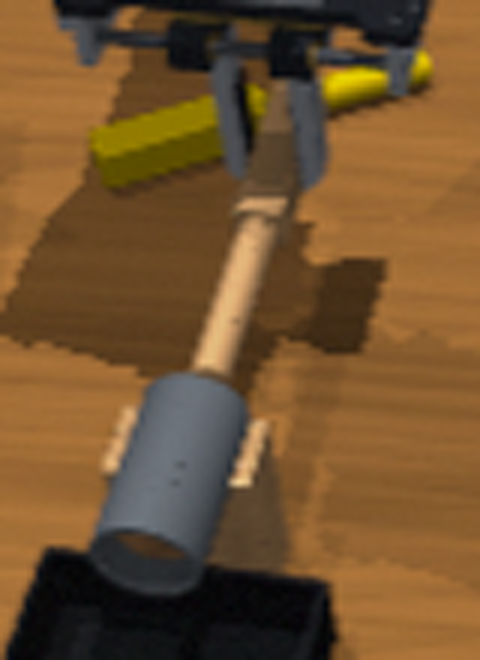

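View pics/w10.png

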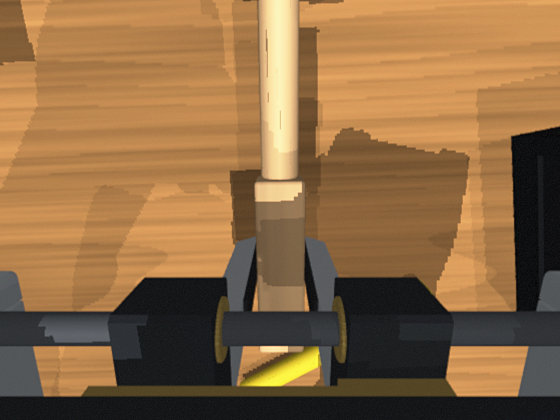

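```bash
python3 -m crank '[{"xyz":[0.7,0.15,0],"angular":[0,0,0],"hand":1},{"xyz":[0.7,0,0],"angular":[0,0,0],"hand":1},{"xyz":[0.7,0,0],"angular":[0,0,0],"hand":1},{"xyz":[0.5,0,0],"angular":[0,0,0],"hand":1},{"xyz":[0,0,0],"angular":[0,0,0],"hand":1}]' 60
python3 -m crank '[{"xyz":[0.5,0,0],"angular":[0,0,0],"hand":1},{"xyz":[0.5,0,0],"angular":[0,0,0],"hand":1},{"xyz":[0.5,0,0],"angular":[0,0,0],"hand":1}]' 60
python3 -m crank '[{"xyz":[0.5,0,0],"angular":[0,0,0],"hand":1},{"xyz":[0.5,0,0],"angular":[0,0,0],"hand":1},{"xyz":[0.5,0,0],"angular":[0,0,0],"hand":1}]' 60
python3 - <<'E'
from fit import *
from rig import robot,read_camera
st=robot.get_state();M=R.from_quat(st['tcp_rot']).as_matrix()
print(st['tool_pos'],"yaw",np.degrees(np.arctan2(M[1,0],M[0,0])),M[2],"tip",st['tool_pos']+M@[.1445,0,-.046])
im=read_camera("scene");cv2.imwrite("pics/s11c.png",cv2.resize(im[165:275,180:260],None,fx=6,fy=6,interpolation=2))
E
```

```text
time: 11.38
tool_pos: [0.4875, -0.2303, 0.0555]
tcp_rot: [1.0, -0.018, 0.0, -0.0]
ft_force: [0.5, 0.7, -0.8]
width: 0.0255
time: 11.63
tool_pos: [0.5014, -0.231, 0.0555]
tcp_rot: [1.0, -0.019, -0.0, -0.0]
ft_force: [-1.1, -0.3, -1.2]
width: 0.0256
time: 11.88
tool_pos: [0.5166, -0.2316, 0.0555]
tcp_rot: [1.0, -0.019, -0.0, -0.0]
ft_force: [-0.4, -0.2, -0.6]
width: 0.0255
[ 0.51658605 -0.23158489  0.05545076] yaw -2.1431547300768954 [-6.49139448e-05 -8.95368354e-05 -9.99999994e-01] tip [ 0.6609878  -0.2369929   0.10144138]
```

View pics/s11c.png

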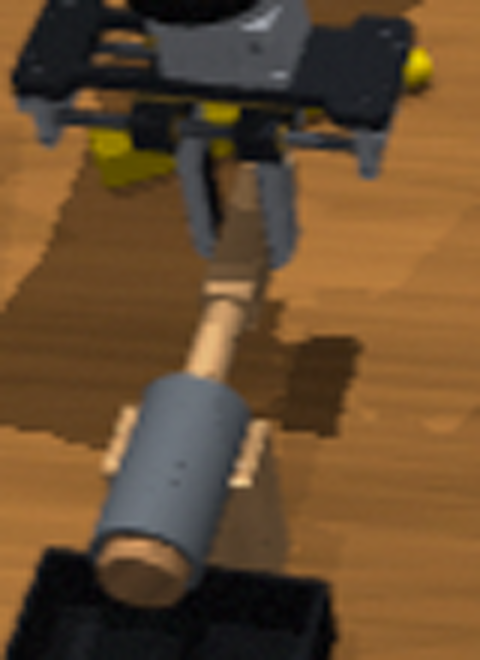

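The bung is coming out at the far end, and its face now stands at the mouth. I'll keep pushing slowly.

```bash
python3 -m crank '[{"xyz":[0.4,0,0],"angular":[0,0,0],"hand":1},{"xyz":[0.4,0,0],"angular":[0,0,0],"hand":1},{"xyz":[0.4,0,0],"angular":[0,0,0],"hand":1},{"xyz":[0.4,0,0],"angular":[0,0,0],"hand":1},{"xyz":[0.4,0,0],"angular":[0,0,0],"hand":1},{"xyz":[0.4,0,0],"angular":[0,0,0],"hand":1},{"xyz":[0.4,0,0],"angular":[0,0,0],"hand":1},{"xyz":[0.4,0,0],"angular":[0,0,0],"hand":1},{"xyz":[0,0,0],"angular":[0,0,0],"hand":1}]' 60
python3 - <<'E'
from fit import *
from rig import robot,read_camera
st=robot.get_state();M=R.from_quat(st['tcp_rot']).as_matrix()
print("tip",st['tool_pos']+M@[.1445,0,-.046])
im=read_camera("scene");cv2.imwrite("pics/s12c.png",cv2.resize(im[165:335,140:260],None,fx=4,fy=4,interpolation=2))
E
```

```text
time: 12.68
tool_pos: [0.549, -0.2326, 0.0555]
tcp_rot: [1.0, -0.019, 0.0, -0.0]
ft_force: [-0.4, 0.2, -1.6]
width: 0.0257
tip [ 0.69335389 -0.23799158  0.10159068]
```

View pics/s12c.png

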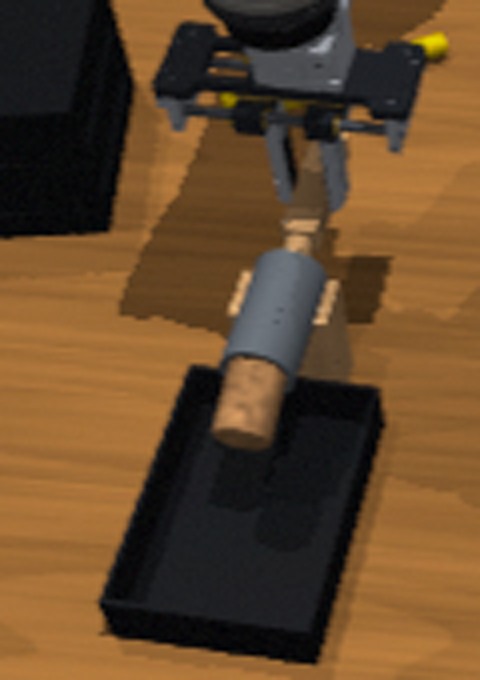

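```bash
python3 -m crank '[{"xyz":[0.4,0,0],"angular":[0,0,0],"hand":1},{"xyz":[0.4,0,0],"angular":[0,0,0],"hand":1},{"xyz":[0.4,0,0],"angular":[0,0,0],"hand":1},{"xyz":[0.4,0,0],"angular":[0,0,0],"hand":1},{"xyz":[0.4,0,0],"angular":[0,0,0],"hand":1},{"xyz":[0,0,0],"angular":[0,0,0],"hand":1},{"xyz":[0,0,0],"angular":[0,0,0],"hand":1},{"xyz":[0,0,0],"angular":[0,0,0],"hand":1}]' 60
python3 - <<'E'
from fit import *
from rig import robot,read_camera
st=robot.get_state();M=R.from_quat(st['tcp_rot']).as_matrix()
print("tip",st['tool_pos']+M@[.1445,0,-.046])
im=read_camera("scene");cv2.imwrite("pics/s13c.png",cv2.resize(im[165:335,140:260],None,fx=4,fy=4,interpolation=2))
E
```

```text
time: 13.4
tool_pos: [0.5679, -0.2335, 0.0554]
tcp_rot: [1.0, -0.019, -0.0, -0.0]
ft_force: [-0.3, 0.5, -1.5]
width: 0.0256
tip [ 0.71230472 -0.23890538  0.10138061]
```

View pics/s13c.png

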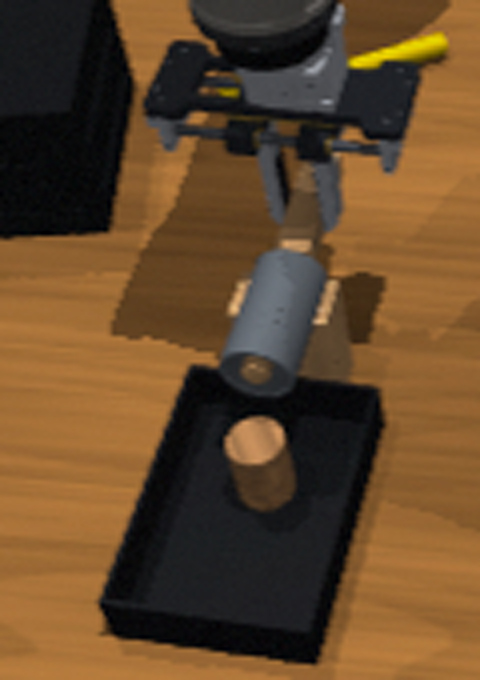

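The bung stands in the tray, with its top at crop (255,440). I'm withdrawing the dowel.

```bash
python3 -m crank '[{"xyz":[-0.8,0,0],"angular":[0,0,0],"hand":1},{"xyz":[-1.5,0,0],"angular":[0,0,0],"hand":1},{"xyz":[-2,0,0],"angular":[0,0,0],"hand":1},{"xyz":[-2,0,0],"angular":[0,0,0],"hand":1},{"xyz":[-2,0,0],"angular":[0,0,0],"hand":1},{"xyz":[-2,0,0],"angular":[0,0,0],"hand":1},{"xyz":[-2,0,0],"angular":[0,0,0],"hand":1},{"xyz":[-1.4,0,0],"angular":[0,0,0],"hand":1},{"xyz":[0,0,0],"angular":[0,0,0],"hand":1}]' 60
python3 - <<'E'
from fit import *
from rig import robot,read_camera
st=robot.get_state();M=R.from_quat(st['tcp_rot']).as_matrix()
print("tip",st['tool_pos']+M@[.1445,0,-.046],st['joint_positions'])
im=read_camera("scene");cv2.imwrite("pics/s14.png",im);cv2.imwrite("pics/s14c.png",cv2.resize(im[165:335,140:260],None,fx=4,fy=4,interpolation=2))
E
```

```text
time: 14.2
tool_pos: [0.4276, -0.2286, 0.0555]
tcp_rot: [1.0, -0.02, -0.001, 0.0]
ft_force: [-0.2, -0.8, -1.3]
width: 0.0258
tip [ 0.57204764 -0.23423641  0.10123701] [ 0.55284589  0.27157424 -0.22393244  2.11522997  0.08722688  0.76466037
 -1.33606038]
```

View pics/s14c.png

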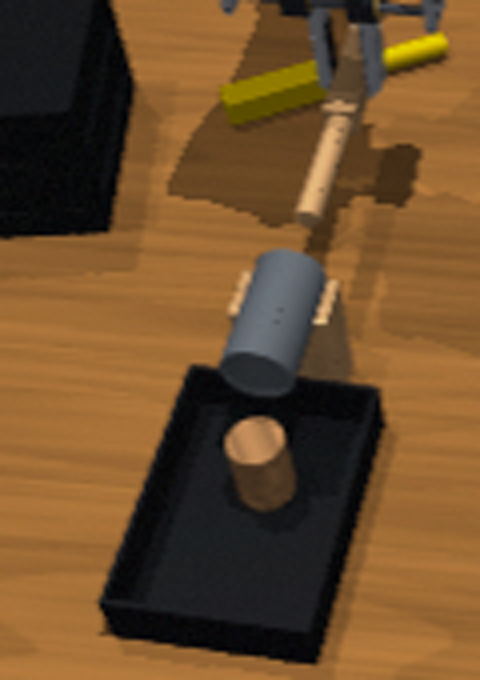

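```bash
python3 -m crank '[{"xyz":[0,-1.5,0],"angular":[0,0,0],"hand":1},{"xyz":[-0.1,-3,0],"angular":[0,0,0],"hand":1},{"xyz":[-0.1,-3.5,0],"angular":[0,0,0],"hand":1},{"xyz":[-0.1,-3.5,0],"angular":[0,0,0],"hand":1},{"xyz":[-0.1,-3.5,0],"angular":[0,0,0],"hand":1},{"xyz":[-0.1,-3.5,0],"angular":[0,0,0],"hand":1},{"xyz":[-0.1,-2,0],"angular":[0,0,0],"hand":1},{"xyz":[0,-1,0],"angular":[0,0,0],"hand":1},{"xyz":[0,0,0],"angular":[0,0,0],"hand":1}]' 60
python3 - <<'E'
from fit import *
from rig import robot,read_camera
st=robot.get_state();M=R.from_quat(st['tcp_rot']).as_matrix()
print("tip",st['tool_pos']+M@[.1445,0,-.046],"yaw",np.degrees(np.arctan2(M[1,0],M[0,0])),st['joint_positions'])
E
```

```text
time: 15.0
tool_pos: [0.434, -0.0105, 0.0558]
tcp_rot: [1.0, -0.017, 0.0, -0.0]
ft_force: [-0.8, -0.2, -0.7]
width: 0.0253
tip [ 0.57833294 -0.01541039  0.10190679] yaw -1.916069334349088 [ 0.21063862  0.20472885 -0.36736528  2.21366077  0.10773352  0.73833107
 -1.83368535]
```

```bash
python3 -m crank '[{"xyz":[-0.2,-1.5,0],"angular":[0,0,0],"hand":1},{"xyz":[-0.3,-3,0],"angular":[0,0,0],"hand":1},{"xyz":[-0.3,-3.5,0],"angular":[0,0,0],"hand":1},{"xyz":[-0.3,-3.5,0],"angular":[0,0,0],"hand":1},{"xyz":[-0.1,-3,0],"angular":[0,0,0],"hand":1},{"xyz":[0,-2,0],"angular":[0,0,0],"hand":1},{"xyz":[0,0,0],"angular":[0,0,-5.3],"hand":1},{"xyz":[0,0,0],"angular":[0,0,0],"hand":1},{"xyz":[0,0,0],"angular":[0,0,0],"hand":1}]' 60
python3 - <<'E'
from fit import *
from rig import robot,read_camera
st=robot.get_state();M=R.from_quat(st['tcp_rot']).as_matrix()
print("tip",st['tool_pos']+M@[.1445,0,-.046],"yaw",np.degrees(np.arctan2(M[1,0],M[0,0])),st['joint_positions'])
cv2.imwrite("pics/s15.png",read_camera("scene"));cv2.imwrite("pics/t15.png",read_camera("top"));cv2.imwrite("pics/w15.png",read_camera("wrist"))
E
```

```text
time: 15.75
tool_pos: [0.4276, 0.1514, 0.0554]
tcp_rot: [1.0, 0.026, -0.0, 0.0]
ft_force: [-0.0, -0.2, -1.4]
width: 0.0255
tip [0.57193764 0.1589948  0.10134482] yaw 3.015204656795748 [-0.05431887  0.24858608 -0.47918562  2.16805195  0.16547126  0.75909578
 -2.15960741]
```

View pics/s15.png

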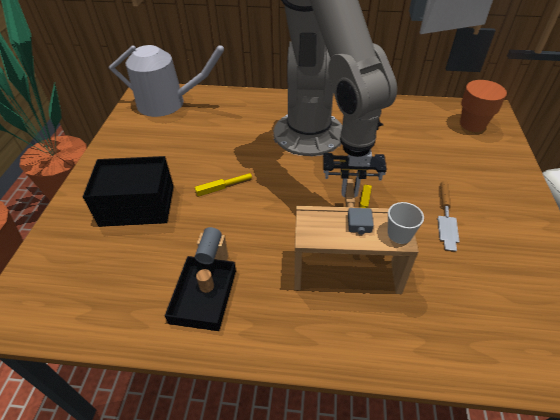

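View pics/t15.png

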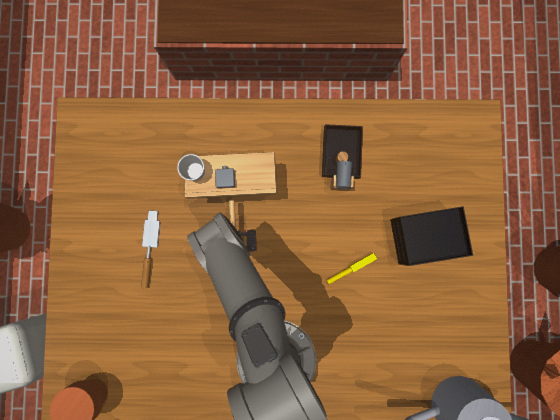

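View pics/w15.png

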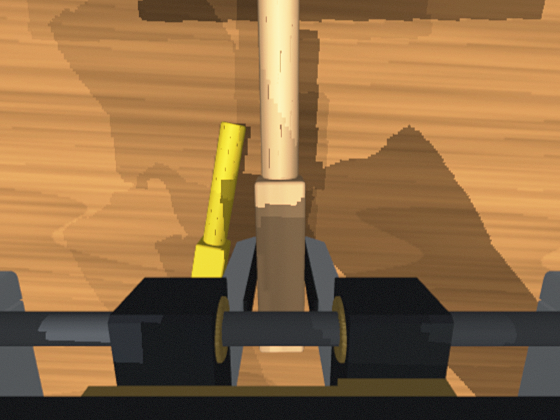

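```bash
python3 -m crank '[{"xyz":[0,-0.28,0],"angular":[0,4,0],"hand":1},{"xyz":[0,0,0],"angular":[0,0,0],"hand":1},{"xyz":[1,0,0.07],"angular":[0,0,0],"hand":1},{"xyz":[1.5,0,0.1],"angular":[0,0,0],"hand":1},{"xyz":[1.5,0,0.1],"angular":[0,0,0],"hand":1},{"xyz":[0,0,0],"angular":[0,0,0],"hand":1}]' 60
python3 - <<'E'
from fit import *
from rig import robot,read_camera
st=robot.get_state();M=R.from_quat(st['tcp_rot']).as_matrix()
tip=st['tool_pos']+M@[.1445,0,-.046];print("tip",tip,"M",M.round(3))
print("to go (tool):",M.T@(np.array([.643,.1655,.122])-tip))
E
```

```text
time: 16.4
tool_pos: [0.4706, 0.1568, 0.056]
tcp_rot: [0.999, 0.026, 0.035, -0.001]
ft_force: [-0.2, -0.4, -1.0]
width: 0.0253
tip [0.61134456 0.16413701 0.11206333] M [[ 0.996  0.052  0.07 ]
 [ 0.052 -0.999  0.005]
 [ 0.071 -0.001 -0.998]]
to go (tool): [ 0.03230532  0.00028968 -0.00767751]
```

```bash
python3 -m crank '[{"xyz":[1,0,0.07],"angular":[0,0,0],"hand":1},{"xyz":[1.5,0,0.1],"angular":[0,0,0],"hand":1},{"xyz":[0.7,0,0.05],"angular":[0,0,0],"hand":1},{"xyz":[0,0,-0.5],"angular":[0,0,0],"hand":1},{"xyz":[0,0,-0.5],"angular":[0,0,0],"hand":1},{"xyz":[0,0,0],"angular":[0,0,0],"hand":1}]' 60
python3 - <<'E'
from fit import *
from rig import robot,read_camera
st=robot.get_state();M=R.from_quat(st['tcp_rot']).as_matrix()
tip=st['tool_pos']+M@[.1445,0,-.046];print("tip",tip,st['ft_force'])
im=read_camera("scene");cv2.imwrite("pics/s16c.png",cv2.resize(im[140:300,280:430],None,fx=5,fy=5,interpolation=2)[:600])
im=read_camera("top");cv2.imwrite("pics/t16c.png",cv2.resize(im[140:260,170:290],None,fx=5,fy=5,interpolation=2))
cv2.imwrite("pics/w16.png",read_camera("wrist"))
E
```

```text
time: 16.9
tool_pos: [0.4984, 0.1589, 0.0666]
tcp_rot: [0.999, 0.028, 0.035, -0.001]
ft_force: [-0.5, 0.2, -0.5]
width: 0.0255
tip [0.63907897 0.1666297  0.12262102] [-0.46393088  0.2285726  -0.52954711]
```

View pics/s16c.png

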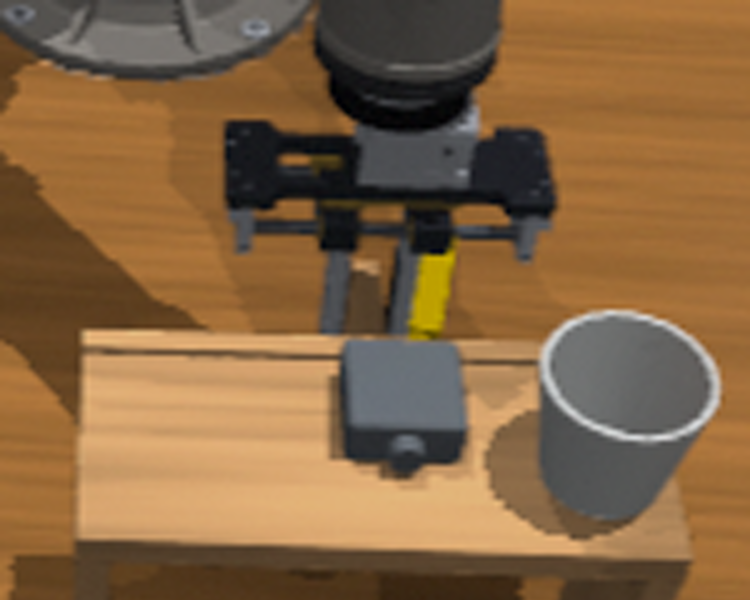

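View pics/t16c.png

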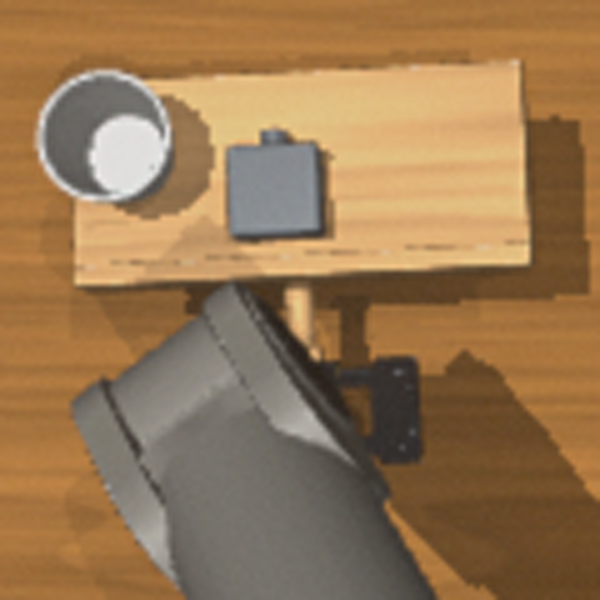

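View pics/w16.png

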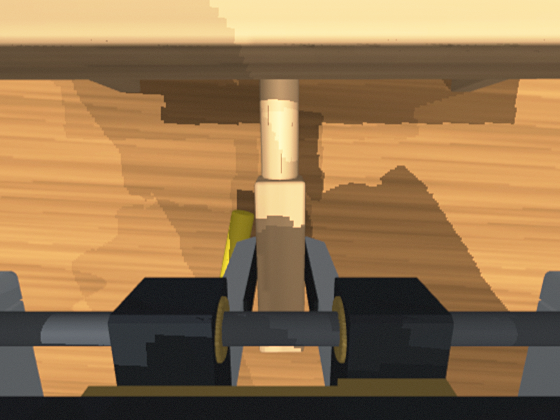

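```bash
python3 -m crank '[{"xyz":[0.05,0,-0.6],"angular":[0,0,0],"hand":1},{"xyz":[0.04,0,-0.6],"angular":[0,0,0],"hand":1},{"xyz":[0,0,0],"angular":[0,0,0],"hand":1}]' 60
python3 -m crank '[{"xyz":[0.02,0,-0.3],"angular":[0,0,0],"hand":1},{"xyz":[0,0,0],"angular":[0,0,0],"hand":1}]' 60
python3 -m crank '[{"xyz":[0.02,0,-0.3],"angular":[0,0,0],"hand":1},{"xyz":[0,0,0],"angular":[0,0,0],"hand":1}]' 60
python3 -m crank '[{"xyz":[0.02,0,-0.3],"angular":[0,0,0],"hand":1},{"xyz":[0,0,0],"angular":[0,0,0],"hand":1}]' 60
```

```text
time: 17.3
tool_pos: [0.4991, 0.1591, 0.079]
tcp_rot: [0.999, 0.028, 0.036, -0.001]
ft_force: [0.7, 0.5, -0.4]
width: 0.0257
time: 17.47
tool_pos: [0.4987, 0.1587, 0.0811]
tcp_rot: [0.999, 0.028, 0.035, -0.001]
ft_force: [0.6, 0.1, -2.4]
width: 0.0255
time: 17.63
tool_pos: [0.4985, 0.1587, 0.0839]
tcp_rot: [0.999, 0.028, 0.035, -0.001]
ft_force: [-0.4, 0.5, -3.0]
width: 0.0257
time: 17.8
tool_pos: [0.4985, 0.1588, 0.0869]
tcp_rot: [0.999, 0.028, 0.035, -0.001]
ft_force: [-1.2, 0.2, -3.1]
width: 0.0254
```

```bash
python3 -m crank '[{"xyz":[0.02,0,-0.2],"angular":[0,0,0],"hand":1},{"xyz":[0,0,0],"angular":[0,0,0],"hand":1}]' 60
python3 -m crank '[{"xyz":[0.01,0,-0.15],"angular":[0,0,0],"hand":1},{"xyz":[0,0,0],"angular":[0,0,0],"hand":1}]' 60
python3 - <<'E'
from fit import *
from rig import robot,read_camera
st=robot.get_state();print(st['tool_pos'],st['ft_force'],st['ft_torque'])
cv2.imwrite("pics/w17.png",read_camera("wrist"))
E
```

```text
time: 17.97
tool_pos: [0.4986, 0.1587, 0.0889]
tcp_rot: [0.999, 0.028, 0.035, -0.001]
ft_force: [-1.0, 0.2, -2.3]
width: 0.0257
time: 18.13
tool_pos: [0.4986, 0.1588, 0.0904]
tcp_rot: [0.999, 0.028, 0.035, -0.001]
ft_force: [-0.1, 0.2, -1.8]
width: 0.0254
[0.49863281 0.15875846 0.09037044] [-0.08656856  0.20490663 -1.77720678] [-0.00097229  0.48555385 -0.00965002]
```

View pics/w17.png

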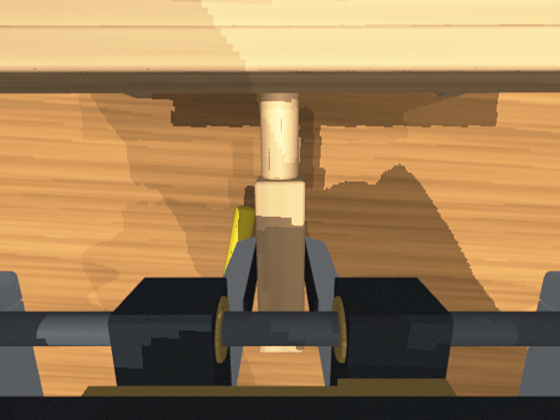

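```bash
python3 -m crank '[{"xyz":[0.01,0,-0.15],"angular":[0,0,0],"hand":1},{"xyz":[0,0,0],"angular":[0,0,0],"hand":1}]' 60
python3 -m crank '[{"xyz":[0.01,0,-0.15],"angular":[0,0,0],"hand":1},{"xyz":[0,0,0],"angular":[0,0,0],"hand":1}]' 60
python3 -m crank '[{"xyz":[0.01,0,-0.1],"angular":[0,0,0],"hand":1},{"xyz":[0,0,0],"angular":[0,0,0],"hand":1}]' 60
python3 - <<'E'
from rig import robot
st=robot.get_state();print(st['tool_pos'],st['ft_force'],st['ft_torque'])
E
```

```text
time: 18.35
tool_pos: [0.4985, 0.1587, 0.0918]
tcp_rot: [0.999, 0.028, 0.035, -0.001]
ft_force: [0.5, -0.4, -3.4]
width: 0.0257
time: 18.52
tool_pos: [0.4984, 0.1588, 0.0932]
tcp_rot: [0.999, 0.028, 0.035, -0.001]
ft_force: [-0.7, 0.9, -6.1]
width: 0.0255
time: 18.68
tool_pos: [0.4984, 0.1588, 0.0942]
tcp_rot: [0.999, 0.028, 0.035, -0.001]
ft_force: [-0.5, 1.6, -5.4]
width: 0.0254
[0.49842291 0.15881235 0.09418225] [-0.52045115  1.6305355  -5.3812222 ] [0.17657811 1.02326136 0.15846991]
```

Hard stop reached: the force rose to about 6 N after roughly 12 mm of rise from contact. Lowering and backing out.

```bash
python3 -m crank '[{"xyz":[-0.04,0,0.5],"angular":[0,0,0],"hand":1},{"xyz":[-0.07,0,1],"angular":[0,0,0],"hand":1},{"xyz":[-0.07,0,1],"angular":[0,0,0],"hand":1},{"xyz":[-0.04,0,0.6],"angular":[0,0,0],"hand":1},{"xyz":[-1,0,-0.07],"angular":[0,0,0],"hand":1},{"xyz":[-1.5,0,-0.1],"angular":[0,0,0],"hand":1},{"xyz":[-1.5,0,-0.1],"angular":[0,0,0],"hand":1},{"xyz":[-1.5,0,-0.1],"angular":[0,0,0],"hand":1},{"xyz":[-1,0,-0.07],"angular":[0,0,0],"hand":1},{"xyz":[0,0,0],"angular":[0,-4,0],"hand":1}]' 60
python3 -m crank '[{"xyz":[0,1,0],"angular":[0,0,0],"hand":1},{"xyz":[0.1,3,0],"angular":[0,0,0],"hand":1},{"xyz":[0.1,3,0],"angular":[0,0,0],"hand":1},{"xyz":[0.1,2.5,0],"angular":[0,0,0],"hand":1},{"xyz":[0,1,0],"angular":[0,0,0],"hand":1},{"xyz":[0,0,0],"angular":[0,0,0],"hand":1}]' 60
python3 - <<'E'
from fit import *
from rig import robot,read_camera
st=robot.get_state();M=R.from_quat(st['tcp_rot']).as_matrix()
tip=st['tool_pos']+M@[.1445,0,-.046];print("tip",tip,M.round(4));print((proj("scene",tip)-[220,130]+.5)*5)
im=read_camera("scene");cv2.imwrite("pics/s18c.png",cv2.resize(im[130:290,220:370],None,fx=5,fy=5,interpolation=2)[:600])
cv2.imwrite("pics/t18.png",read_camera("top"))
cv2.imwrite("pics/w18.png",read_camera("wrist"))
E
```

```text
time: 19.52
tool_pos: [0.429, 0.1543, 0.0628]
tcp_rot: [1.0, 0.029, -0.0, 0.001]
ft_force: [0.1, 1.2, -0.0]
width: 0.0255
time: 20.02
tool_pos: [0.4423, 0.0478, 0.0629]
tcp_rot: [1.0, 0.026, 0.0, 0.0]
ft_force: [0.1, -0.6, -1.5]
width: 0.0254
tip [0.58663269 0.05528118 0.10896184] [[ 9.987e-01  5.120e-02  6.000e-04]
 [ 5.120e-02 -9.987e-01 -7.000e-04]
 [ 5.000e-04  7.000e-04 -1.000e+00]]
[[477.82078929 499.69221367]]
```

View pics/s18c.png

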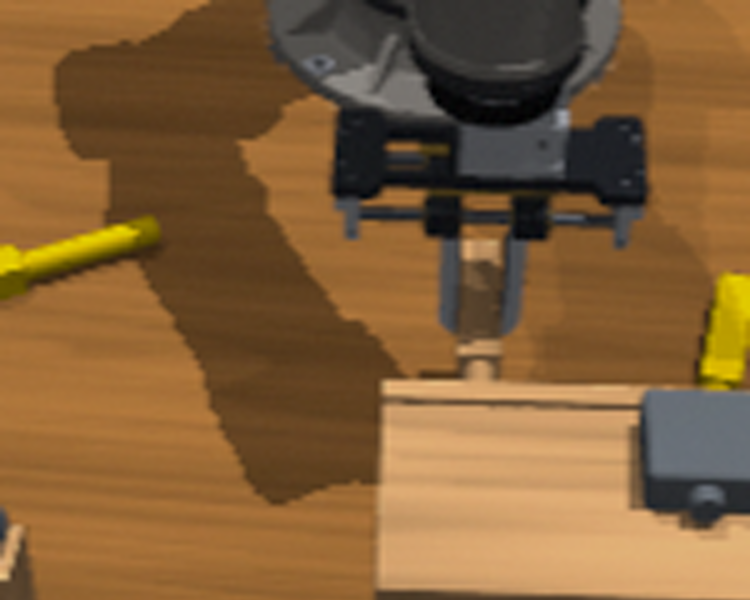

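View pics/t18.png

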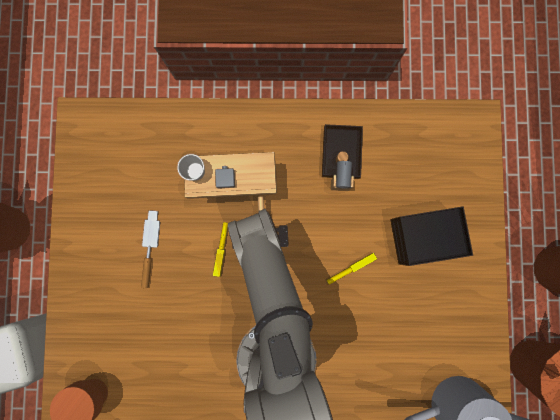

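View pics/w18.png

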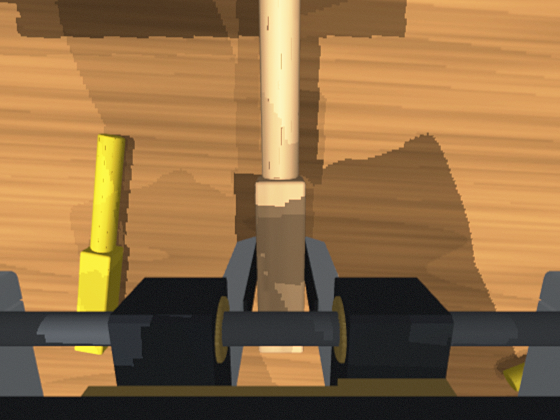

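```bash
python3 -m crank '[{"xyz":[-0.9,0.5,0],"angular":[0,0,0],"hand":1},{"xyz":[0.15,2,0],"angular":[0,0,0],"hand":1},{"xyz":[0.1,3,0],"angular":[0,0,0],"hand":1},{"xyz":[-0.1,3,0],"angular":[0,0,0],"hand":1},{"xyz":[-0.1,3,0],"angular":[0,0,0],"hand":1},{"xyz":[-0.1,2,0],"angular":[0,0,0],"hand":1},{"xyz":[0,0,0],"angular":[0,0,0],"hand":1},{"xyz":[0,0,2],"angular":[0,0,0],"hand":1},{"xyz":[0,0,2],"angular":[0,0,0],"hand":1},{"xyz":[0,0,0],"angular":[0,0,0],"hand":1}]' 60
python3 - <<'E'
from fit import *
from rig import robot,read_camera
st=robot.get_state();M=R.from_quat(st['tcp_rot']).as_matrix()
tip=st['tool_pos']+M@[.1445,0,-.046];print("tip",tip,M[2].round(4))
im=read_camera("scene");cv2.imwrite("pics/s19c.png",cv2.resize(im[130:290,200:350],None,fx=5,fy=5,interpolation=2)[:600])
E
```

```text
time: 21.0
tool_pos: [0.4381, -0.0836, 0.0205]
tcp_rot: [1.0, 0.028, -0.002, -0.001]
ft_force: [-1.6, -0.7, -1.6]
width: 0.0254
tip [ 0.58256714 -0.07544291  0.06602353] [-0.0036 -0.0012 -1.    ]
```

View pics/s19c.png

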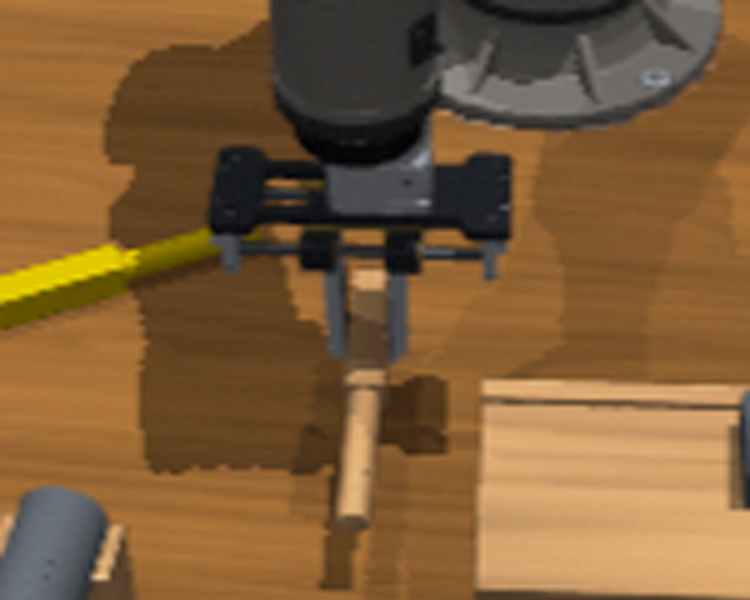

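```bash
python3 -m crank '[{"xyz":[0,0,1.5],"angular":[0,0,0],"hand":1},{"xyz":[0,0,1.5],"angular":[0,0,0],"hand":1},{"xyz":[0,0,1],"angular":[0,0,0],"hand":1},{"xyz":[0,0,0.5],"angular":[0,0,0],"hand":1},{"xyz":[0,0,0.3],"angular":[0,0,0],"hand":1},{"xyz":[0,0,0],"angular":[0,0,0],"hand":1}]' 60
python3 -m crank '[{"xyz":[0,0,0.3],"angular":[0,0,0],"hand":1},{"xyz":[0,0,0],"angular":[0,0,0],"hand":1}]' 60
python3 - <<'E'
from fit import *
from rig import robot,read_camera
st=robot.get_state();M=R.from_quat(st['tcp_rot']).as_matrix()
print(M[2].round(4),st['ft_torque'])
im=read_camera("scene");cv2.imwrite("pics/s20c.png",cv2.resize(im[130:290,200:350],None,fx=5,fy=5,interpolation=2)[:600])
E
```

```text
time: 21.55
tool_pos: [0.4403, -0.0846, -0.025]
tcp_rot: [1.0, 0.028, -0.0, -0.0]
ft_force: [-0.3, 0.2, -0.9]
width: 0.0254
time: 21.72
tool_pos: [0.4405, -0.0849, -0.0278]
tcp_rot: [1.0, 0.028, 0.0, 0.0]
ft_force: [0.6, -0.2, -1.5]
width: 0.0257
[ 5.e-04  1.e-04 -1.e+00] [0.01980937 0.03080487 0.05001616]
```

View pics/s20c.png

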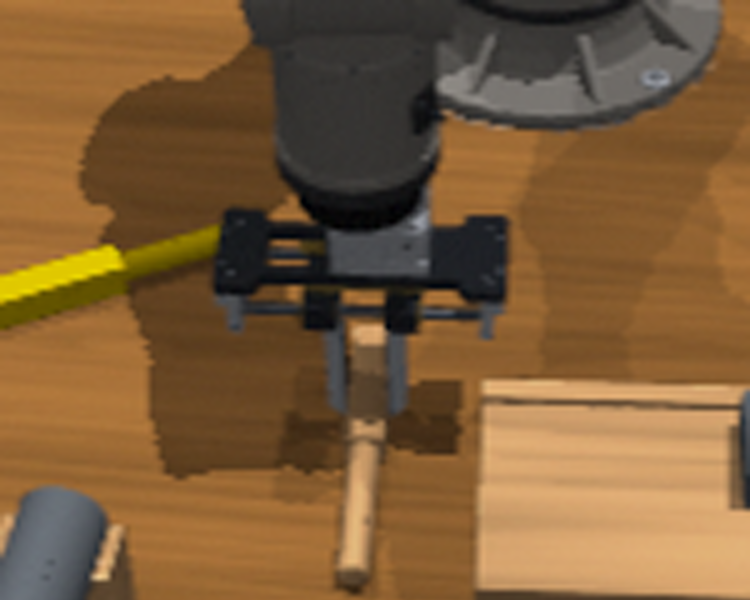

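```bash
python3 -m crank '[{"xyz":[0,0,0.2],"angular":[0,0,0],"hand":1},{"xyz":[0,0,0],"angular":[0,0,0],"hand":1}]' 60
python3 -m crank '[{"xyz":[0,0,0.2],"angular":[0,0,0],"hand":1},{"xyz":[0,0,0],"angular":[0,0,0],"hand":1}]' 60
python3 -m crank '[{"xyz":[0,0,0.1],"angular":[0,0,0],"hand":1},{"xyz":[0,0,0],"angular":[0,0,0],"hand":1}]' 60
```

```text
time: 21.93
tool_pos: [0.4404, -0.0849, -0.03]
tcp_rot: [1.0, 0.028, 0.0, -0.0]
ft_force: [-0.2, -0.6, -0.6]
width: 0.0259
time: 22.1
tool_pos: [0.4402, -0.0848, -0.0322]
tcp_rot: [1.0, 0.028, -0.0, -0.0]
ft_force: [-0.1, -0.9, -1.0]
width: 0.0253
time: 22.27
tool_pos: [0.4401, -0.0849, -0.0328]
tcp_rot: [1.0, 0.028, -0.0, 0.0]
ft_force: [-4.8, -0.1, 10.6]
width: 0.0252
```

Contact: 10.6 N upward at the same height as the grasp, so the dowel is on the bench. Releasing slowly.

```bash
python3 -m crank '[{"xyz":[0,0,-0.05],"angular":[0,0,0],"hand":0.7},{"xyz":[0,0,0],"angular":[0,0,0],"hand":0.6},{"xyz":[0,0,0],"angular":[0,0,0],"hand":0.55},{"xyz":[0,0,0],"angular":[0,0,0],"hand":0.55},{"xyz":[0,0,0],"angular":[0,0,0],"hand":0.55}]' 10
python3 -m crank '[{"xyz":[0,0,-1],"angular":[0,0,0],"hand":0.55},{"xyz":[0,0,-2],"angular":[0,0,0],"hand":0.55},{"xyz":[0,0,-3],"angular":[0,0,0],"hand":0.55},{"xyz":[0,0,-4],"angular":[0,0,0],"hand":0.55},{"xyz":[0,0,-4],"angular":[0,0,0],"hand":0.55},{"xyz":[-0.5,0,-4],"angular":[0,0,0],"hand":0.55},{"xyz":[0,0,0],"angular":[0,0,0],"hand":0.55},{"xyz":[0,0,0],"angular":[0,0,0],"hand":0.55}]'
python3 - <<'E'
from fit import *
from rig import robot,read_camera
print(robot.get_state()['width'])
for n in("wrist","scene","top"): cv2.imwrite(f"pics/{n}21.png",read_camera(n))
E
```

```text
time: 22.68
tool_pos: [0.4403, -0.0848, -0.0326]
tcp_rot: [1.0, 0.028, -0.0, -0.0]
ft_force: [-0.1, -0.3, -0.2]
width: 0.0419
time: 23.35
tool_pos: [0.4365, -0.0854, 0.1503]
tcp_rot: [1.0, 0.027, 0.002, 0.001]
ft_force: [0.1, -0.1, -0.3]
width: 0.0427
0.04274406437709207
```

View pics/wrist21.png

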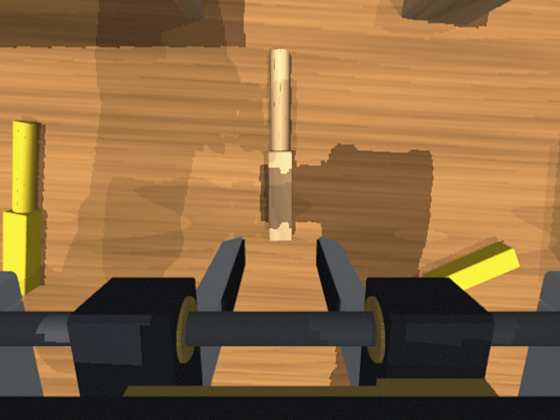

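View pics/scene21.png

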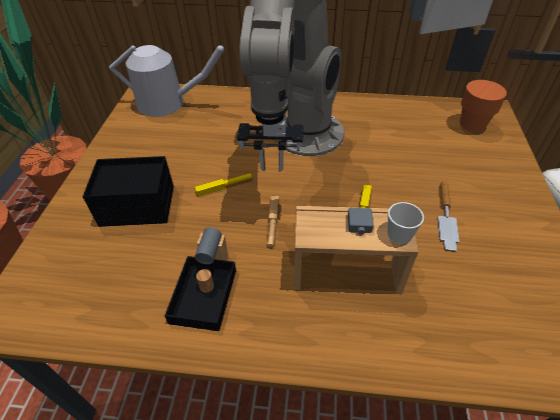

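The dowel lies flat on the bench and the gripper is clear of it. The bung is in the tray, and the pot, trowel and tiers look unmoved. Handing in.

Run:
```python
from rig import robot
print(robot.get_state()['time'],robot.sign_off())
```

```text
the job is handed in; nothing more can be done
23.5 None
```

I did the whole job with the dowel and handed it in at 23.5 s. One check is indirect: the switch plate is hidden under the shelf, so I never saw it in a picture.

- **Bung:** the dowel pushed it out of the far end of the pipe. Pictures show it standing in the seed tray.
- **Switch:** I raised the dowel about 14 mm after touching the plate. The force stayed at 2–3 N, then rose to about 6 N, so I take it that the plate reached its stop. On needs 7 mm.
- **Dowel:** I lowered it until it touched the bench, at the same height at which I had gripped it, and then let go. The last pictures show it lying flat with the open gripper clear of it. The pot, trowel and tiered trays look where they were; I judged that by eye and did not measure it.

**Missed first grasp:** the fingertips are really about 38 mm short of the TCP the robot reports, so the fingers closed above the dowel. They moved it by 2 mm at most. I found the offset in the wrist and scene pictures and corrected for it in every later move.

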